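# Let a propped case lid down on one finger

### The job

The lid of the wooden case is propped open on the white thread spool standing under its front lip. Push the spool out from beneath the lid with a slanted finger, keeping it upright on the bench, so that the lid drops onto the back of the same finger (a fall of no more than about a centimetre), and then let the lid down on the finger until it is fully shut, without a slam. Touch lightly: grip or lift nothing, do not swing the lid farther open, and leave the mug, the slender spool and the tin where they are.

Things in the scene. Friction and masses are not known exactly. Their poses are not given: they have to be found in the camera images.
- case: Low wooden tray fixed to the bench, 130 (x) x 160 (y) x 37 mm high. Origin: centre of its underside, on the bench. Its x axis points to the hinge at the back, -x to the front lip, y along the lip. The lid's hinge line runs along y at x = +68 mm, 38 mm above the bench, in the plane of the lid board's underside.
- lid (a joint): Angle of the lid: 0 shut (level), growing as the front rises; about 0.16 propped. A light-wood board 195 (x) x 160 (y) x 9 mm, about 0.22 kg, as wide as the case, freely hinged (it falls by itself). A batten 8 mm wide and 6 mm deep runs under its whole front edge. Its lip overhangs the tray's front by 62 mm.
- lip (a point): Middle of the lid's front lower edge (front lower edge of the batten), 195 mm from the hinge line and 6 mm below the plane of the board's underside; the edge runs 80 mm to either side of it. About 63 mm above the bench when propped, 32 mm when shut.
- spool_mid (a point): White thread spool, loose, standing on end on the bench, 54 mm diameter, 62 mm tall, 31 mm from its foot to this point at its centre (z is its axis). It stands under the lip, 26 to 31 mm in front of the tray, anywhere up to 45 mm to either side of the lip's middle; the batten rests on its top. It slides when pushed at or below half height.
- mug: Bystander: patterned blue mug, 84 mm diameter, 83 mm tall, to the right of the case. Origin under its centre.
- tall_spool: Bystander: slender white thread spool, 44 mm diameter, 60 mm tall, standing to the left of the case. Origin under its centre.
- tin: Bystander: flat round grey tin, 96 mm diameter, 26 mm high, to the left, nearer the robot. Origin under its centre.
Not all that is in view belongs to the job. Leave any green, purple or turquoise look-alike of the part that bears spool_mid alone.

How it is judged:
By the outcome, as a careful person would: the job done as asked, in the order asked, and still so for the second after the job is handed in, with the robot touching nothing.
It also fails if it takes over 40 s, if anything falls off the work surface, if the arm or the gripper's body presses on something with over 40 N, if the wrist force passes 120 N, or if a joint passes its speed limit or range.

### The arm

A 6-joint arm with a two-finger parallel gripper is mounted at the origin on a cart in front of the work surface, level with it; the furniture and walls round the work are solid. World frame = base frame: x ahead of the robot, y to its left, z up, the work surface at z = 0. Lengths are in m, angles in rad, forces in N, time in s.
With the tool pointing down it reaches from about 0.3 to 0.875 m from the base axis. Payload 6.4 kg.
Tool frame: the origin (TCP) lies on the centre line of the jaws, within the pads' length; the fingertips stand 14 mm ahead of it and the grasp point (between the pads) lies 5 mm behind it; z points along the fingers, y is the direction in which the jaws open and shut (so a half turn about z gives the same grasp; the last joint's range is limited). The gripper opens to 85 mm and grips with 20 to 120 N. Pads are 22 mm wide; open, the fingers measure 114 mm over their backs; the gripper's body (76 mm by 85 mm) begins 54 mm behind the grasp point. The pads swing forward as they close: fully open they stand 13 mm farther back than shut.
Start: joints at [0.971, 0.181, 1.607, -0, 1.354, -0.206], TCP at [0.221, 0.531, 0.245] pointing down, gripper open.
Joint ranges: [-2.99, 2.99], [-0.89, 2.07], [0.3, 2.58], [-1.14, 4.28], [0, 2.63], [-3.12, 3.12]. Speed limits (rad/s): [2.57, 2.57, 3.01, 3.14, 3.14, 3.14].

### API

Orientations are given as a unit quaternion [w, x, y, z].
In Python, from bench import * gives the robot as it stands.
- The arm moves only by the tool servo_tool, never from a script. Its argument "plan" is a list that holds one entry, the list of rows, each a list of 5 numbers: the shift along the world's x, y, z in m, then the turn about the world's z in rad, then the gripper command: -1 is shut, 1 is fully open, values between are in proportion. In form: [[[tx, ty, tz, roll, claw], ...]]. A call has 1 to 8 rows; each row shifts and turns the commanded pose from where the row before left it; what a row does not reach is not made up. A row lasts 1/10 s, in which the tool goes at most 50 mm and 8.59 degrees, less where a joint would pass 70% of its speed; a pose out of reach is approached as far as the arm can. A call with a gripper value outside its range is refused whole. The fingers move at their own pace and stop on an object; the grip force is fixed at half the most. Time passes only in rows, so rows that do not move let the fingers close. It gives the time, the measured TCP pose, the force and the opening at its end, in the units of the state.
- get_obs(): the state, without advancing time (a new reading comes with each control period).
- camera(name): name is "scene" or "top" or "wrist"; returns a dict with "img" (384x512x3 uint8, blue, green, red), "camera_matrix" (3x3 intrinsics, pixels), "rvec" (rotation vector, rad) and "tvec" (3), from world to camera coordinates, as OpenCV has them. Camera axes: x right, y down, z forward; pixel columns grow to the right and rows downward; lengths in m; the calibration is good to about 2 mm. A picture is of the moment at which its call begins. There is no depth.
- hand_in(): hands the job in, once; it reports no verdict.
Trained networks look in a picture, given as the dict that the camera call returned (one of the last four; its "shot" number tells which), for a name from the list of things; names that differ only in an ending like _2 or _b are one class to them, and where a whole thing is asked for, a point or a joint stands for the part that bears it (a point fixed in the world has none). Each returns a list of dicts, best first, with "conf" (0 to 1); they miss things now and then, are a little off and sometimes report something else, mostly with a low value. They report only what shows in the picture. A call takes as long as a camera call. They do not tell look-alikes from the thing itself.
- trace(picture, thing): "mask" (384x512 bool, what is visible of it) and "rect" ([left, top, right, bottom] as shares, 0 to 1, of the picture: columns of its width, rows of its height, round what is visible of it).
- pinpoint(picture, thing): "centre" ([row, column] as shares, 0 to 1, of the picture: columns of its width, rows of its height: a listed point, or the origin of a listed thing).
The state is a dict: "time_s": time; "q": joint angles; "dq": joint speeds; "joint_efforts": joint torques, N m; "eef_pos": TCP position; "eef_rot": TCP orientation; "wrist_force": force on the tool from outside, world axes, zero at the start; "torque": the same for the moment, N m; "opening": opening from 0.0 (shut) to 1.0 (fully open).
Only numpy, scipy, OpenCV 4.12 (cv2) and the standard library are available. Lean on these libraries where they do the work, as an engineer would, in place of code of your own. Each camera call takes 0.05 s, during which the arm holds its last target.

## Working session

There is one attempt and no reset: what is moved stays moved. The work goes in short steps, Python scripts to look and compute and a tool call to move; the robot and the scene stay as the last step left them, time stands still between calls to the robot, and variables do not carry over. Pictures are saved under pics/ and viewed, and the job is handed in when it is done.

Besides the shell and the picture viewer there is one more tool, called after ">>>" in YAML: its name, and indented under it one key for each argument. servo_tool: Moves the arm, as the interface text tells. Its arguments: {"type":"object","properties":{"plan":{"type":"array"}},"required":["plan"]}

```bash
mkdir -p pics; ls
cat > h.py <<'E'
from bench import *
import numpy as np, cv2
def P(c):
    R=cv2.Rodrigues(np.array(c["rvec"],float))[0]; return np.array(c["camera_matrix"],float),R,np.array(c["tvec"],float).ravel()
def ray(c,u,v):
    K,R,t=P(c); d=R.T@np.linalg.solve(K,[u,v,1.]); return -R.T@t,d
def atz(c,u,v,z):
    o,d=ray(c,u,v); return o+d*(z-o[2])/d[2]
def proj(c,p):
    K,R,t=P(c); q=K@(R@np.array(p,float)+t); return q[:2]/q[2]
E
python3 - <<'E'
from h import *
print(get_obs())
for n in ["scene","top"]:
    c=camera(n); cv2.imwrite(f"pics/{n}0.png",c["img"])
    o,_=ray(c,0,0); print(n,o,c["camera_matrix"])
    for t in ["case","lip","spool_mid","mug","tall_spool","tin"]:
        r=pinpoint(c,t); print(t,[(np.round([x["centre"][1]*512,x["centre"][0]*384],1),round(x["conf"],2)) for x in r[:4]])
        if n=='scene' or 1:
            z={"lip":.063,"spool_mid":.031}.get(t,0)
            for x in r[:4]: print("   ",np.round(atz(c,x["centre"][1]*512,x["centre"][0]*384,z),4))
E
```

```text
pics
{'time_s': 0.0, 'q': array([ 9.70706508e-01,  1.81567700e-01,  1.60805256e+00,  5.41129398e-06,
        1.35383366e+00, -2.06323842e-01]), 'dq': array([ 0.00077294, -0.00186326,  0.00213305,  0.0005768 , -0.00041398,
        0.00100052]), 'joint_efforts': array([ 1.21153453e-04, -4.44878697e+01, -3.51332474e+01, -1.29870823e-04,
        9.03519831e-03, -7.45716449e-07]), 'eef_pos': array([0.22028043, 0.53052402, 0.24434764]), 'eef_rot': array([-3.67583692e-04,  1.95613980e-01,  9.80680531e-01, -8.54969880e-04]), 'wrist_force': array([-0.39153613,  0.31199728,  0.12016581]), 'torque': array([-0.06328983, -0.05058868, -0.01970582]), 'opening': 0.9987385247790507}
scene [-0.24109486 -0.72109981  0.71067055] [[439.50117198   0.         253.74535537]
 [  0.         439.50117198 188.57873099]
 [  0.           0.           1.        ]]
case [(array([251.7, 185.1]), 0.61)]
    [ 0.6932 -0.0154  0.    ]
lip []
spool_mid [(array([180. , 167.5]), 0.91), (array([213.2, 191. ]), 0.84), (array([218.2, 220.1]), 0.67), (array([187.8, 210.7]), 0.59)]
    [0.5964 0.1976 0.031 ]
    [0.5565 0.0215
[... 430 characters left out ...]
   ]]
case [(array([224.4, 160.3]), 0.89), (array([222. , 191.7]), 0.5), (array([158.3, 149.9]), 0.17)]
    [ 0.6852 -0.0023  0.    ]
    [0.5688 0.0025 0.    ]
    [0.718  0.2402 0.    ]
lip [(array([227.4, 189.8]), 0.84)]
    [ 0.5657 -0.02    0.063 ]
spool_mid [(array([168. , 178.8]), 0.75), (array([250.2, 221.9]), 0.67), (array([222.3, 234.4]), 0.57), (array([210.9, 191.3]), 0.41)]
    [0.6058 0.1939 0.031 ]
    [ 0.4585 -0.1021  0.031 ]
    [ 0.4126 -0.0056  0.031 ]
    [0.5642 0.04   0.031 ]
mug [(array([356.2, 166.6]), 0.7)]
    [ 0.6734 -0.4854  0.    ]
tall_spool [(array([159. , 150.2]), 0.55)]
    [0.717  0.2378 0.    ]
tin [(array([171. , 236.3]), 0.64)]
    [0.4042 0.1779 0.    ]
```

Run:
```python
import cv2
a=cv2.imread("pics/scene0.png");b=cv2.imread("pics/top0.png")
cv2.imwrite("pics/s1.png",cv2.resize(a[100:310,90:440],None,fx=2.25,fy=2.25,interpolation=3))
cv2.imwrite("pics/t1.png",cv2.resize(b[110:280,120:420],None,fx=2.6,fy=2.6,interpolation=3))
```

```text
(no output)
```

View pics/s1.png

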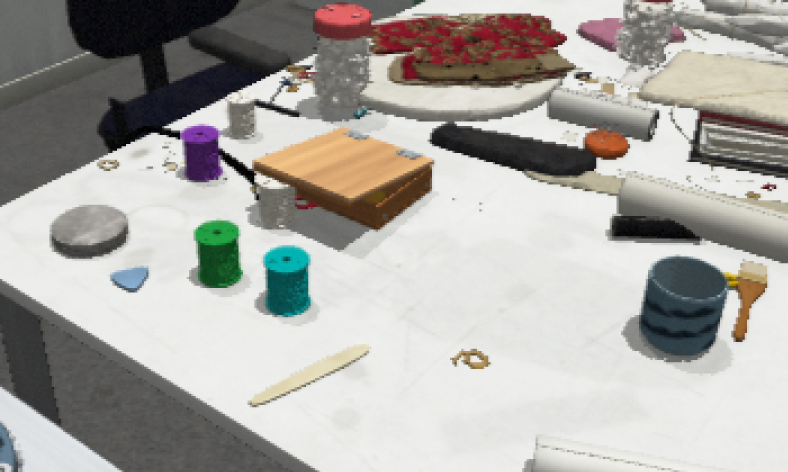

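View pics/t1.png

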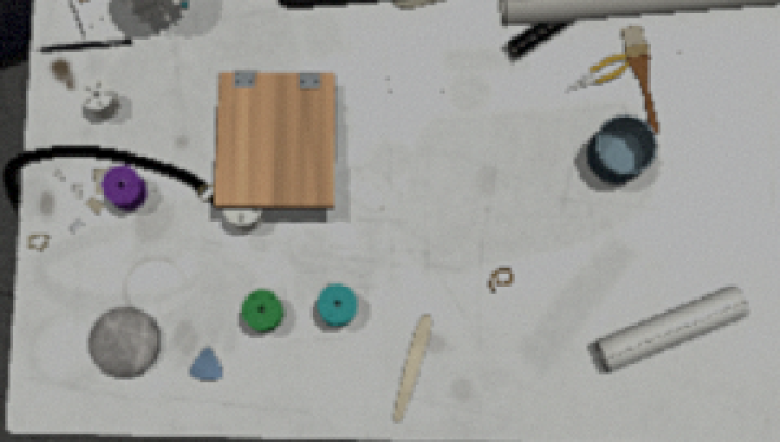

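The white spool under the left part of the lip, at scene (213,190) and top (212,194), is the right one. The purple spool at (180,167), the green one at (188,211) and the turquoise one at (218,222) are look-alikes. The interface has no tilt command, so I'll test in free air whether the tool tilts at the limit of its reach.

>>> servo_tool:
  plan:
    - [[0, 0, 0.05, 0, -1], [0, 0, 0.05, 0, -1], [0, 0, 0.05, 0, -1], [0, 0, 0.05, 0, -1], [0, 0, 0.05, 0, -1], [0, 0, 0.05, 0, -1], [0, 0, 0.05, 0, -1], [0, 0, 0.05, 0, -1]]

```text
time_s: 1.5
eef_pos: [0.2202, 0.5305, 0.6476]
eef_rot: [0.0, 0.196, 0.981, 0.0]
wrist_force: [0.9, 0.4, 1.3]
opening: 0.003
```

Run:
```python
from h import *
o=get_obs();print(o['time_s'],o['q'].round(3),o['eef_pos'].round(3),o['eef_rot'].round(4),o['opening'])
c=camera("wrist"); cv2.imwrite("pics/w0.png",c["img"])
c=camera("scene"); cv2.imwrite("pics/s2.png",c["img"])
```

```text
1.5 [ 0.971  0.193  0.801 -0.     2.147 -0.206] [0.22  0.53  0.648] [2.000e-04 1.956e-01 9.807e-01 4.000e-04] 0.0026369223238673105
```

View pics/w0.png

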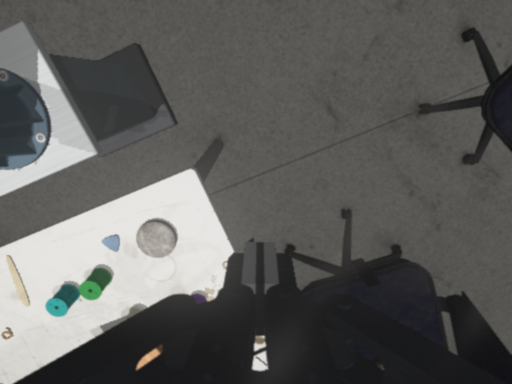

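View pics/s2.png

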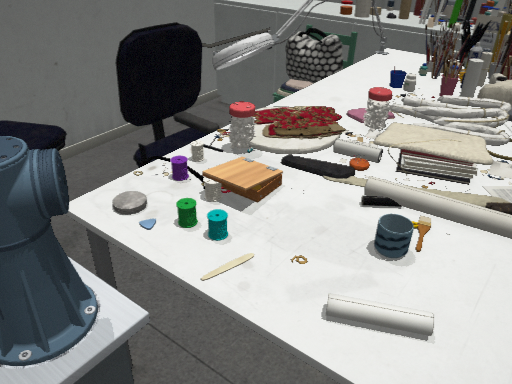

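The tool is still pointing straight down at z=0.65. The surroundings are clear above, so I'll keep going up to the reach limit.

>>> servo_tool:
  plan:
    - [[0, 0, 0.05, 0, -1], [0, 0, 0.05, 0, -1], [0, 0, 0.05, 0, -1], [0, 0, 0.05, 0, -1], [0, 0, 0.05, 0, -1], [0, 0, 0.05, 0, -1]]

```text
time_s: 2.2
eef_pos: [0.1916, 0.4609, 0.8203]
eef_rot: [0.007, 0.195, 0.98, 0.033]
wrist_force: [-0.3, -0.3, -0.1]
opening: -0.005
```

Run:
```python
from h import *
o=get_obs();print(o['time_s'],o['q'].round(3),o['eef_pos'].round(3),o['eef_rot'].round(4),o['opening'])
```

```text
2.2 [ 0.928  0.267  0.299  0.029  2.509 -0.226] [0.192 0.461 0.82 ] [0.0066 0.1955 0.9801 0.0334] -0.005340673126132647
```

The joint limit made the tool tilt slightly. Next I'll check whether the tilt stays when I come back.

>>> servo_tool:
  plan:
    - [[0, 0, 0.05, 0, -1], [0, 0, 0.05, 0, -1], [0, 0, 0.05, 0, -1], [0, 0, 0.05, 0, -1]]

```text
time_s: 2.6
eef_pos: [0.1633, 0.393, 0.8725]
eef_rot: [0.014, 0.195, 0.978, 0.071]
wrist_force: [0.4, -1.0, -0.0]
opening: -0.005
```

>>> servo_tool:
  plan:
    - [[0, 0, -0.05, 0, -1], [0, 0, -0.05, 0, -1], [0, 0, -0.05, 0, -1]]

```text
time_s: 2.9
eef_pos: [0.1645, 0.3947, 0.748]
eef_rot: [0.014, 0.195, 0.978, 0.072]
wrist_force: [0.3, 0.1, 1.5]
opening: -0.0
```

Run:
```python
from h import *
from scipy.spatial.transform import Rotation as R
o=get_obs();print(o['time_s'],o['q'].round(3),o['eef_pos'].round(3),o['eef_rot'].round(4),o['opening'])
print(R.from_quat(np.r_[o['eef_rot'][1:],o['eef_rot'][0]]).as_matrix().round(3))
```

```text
2.9 [ 0.863 -0.139  0.927  0.056  2.213 -0.276] [0.164 0.395 0.748] [0.0145 0.1954 0.978  0.0718] -0.00021049300732793502
[[-0.923  0.38   0.056]
 [ 0.384  0.913  0.135]
 [-0.     0.146 -0.989]]
```

The tilt does persist, so I can build up a slant at the reach limit. I want the slant about the jaw axis, so the fingers lie side by side. First I turn half round and press on the limit again to cancel the present 8° lean. Then I turn a quarter and tilt for real.

>>> servo_tool:
  plan:
    - [[0, 0, 0, -0.15, -1], [0, 0, 0, -0.15, -1], [0, 0, 0, -0.15, -1], [0, 0, 0, -0.15, -1], [0, 0, 0, -0.15, -1], [0, 0, 0, -0.15, -1], [0, 0, 0, -0.15, -1], [0, 0, 0, -0.15, -1]]

```text
time_s: 3.7
eef_pos: [0.1645, 0.3949, 0.7488]
eef_rot: [0.051, 0.716, 0.695, 0.05]
wrist_force: [0.3, -1.1, -0.2]
opening: 0.0
```

>>> servo_tool:
  plan:
    - [[0, 0, 0, -0.15, -1], [0, 0, 0, -0.15, -1], [0, 0, 0, -0.15, -1], [0, 0, 0, -0.15, -1], [0, 0, 0, -0.15, -1], [0, 0, 0, -0.15, -1], [0, 0, 0, -0.15, -1], [0, 0, 0, -0.15, -1]]

```text
time_s: 4.5
eef_pos: [0.1647, 0.3951, 0.7486]
eef_rot: [0.07, 0.983, 0.169, 0.012]
wrist_force: [-0.9, 0.3, 0.6]
opening: -0.006
```

>>> servo_tool:
  plan:
    - [[0, 0, 0, -0.15, -1], [0, 0, 0, -0.15, -1], [0, 0, 0, -0.15, -1], [0, 0, 0, -0.15, -1], [0, 0, 0, -0.14, -1], [0, 0, 0, 0, -1]]

```text
time_s: 5.1
eef_pos: [0.1651, 0.3951, 0.7485]
eef_rot: [0.07, 0.978, -0.195, -0.014]
wrist_force: [-0.8, 0.1, -0.5]
opening: -0.0
```

```bash
cat >> h.py <<'E'
from scipy.spatial.transform import Rotation as Rot
def st():
    o=get_obs(); M=Rot.from_quat(np.r_[o['eef_rot'][1:],o['eef_rot'][0]]).as_matrix()
    z=M[:,2]
    print('t',o['time_s'],'q',o['q'].round(3),'pos',o['eef_pos'].round(4),'F',o['wrist_force'].round(2),'op',round(o['opening'],3))
    print('toolx',M[:,0].round(3),'tooly',M[:,1].round(3),'toolz',z.round(3),'tilt',round(np.degrees(np.arccos(-z[2])),1),'az',round(np.degrees(np.arctan2(z[1],z[0])),1))
    return o,M
E
python3 -c "
from h import *
st()"
```

```text
t 5.1 q [ 0.923  0.069  0.726 -0.059  2.486  2.844] pos [0.1651 0.3951 0.7485] F [-0.82  0.08 -0.46] op -0.0
toolx [ 0.923 -0.384  0.   ] tooly [-0.38  -0.914  0.143] toolz [-0.055 -0.132 -0.99 ] tilt 8.2 az -112.5
```

>>> servo_tool:
  plan:
    - [[0, 0, 0.05, 0, -1], [0, 0, 0.05, 0, -1], [0, 0, 0.03, 0, -1]]

```text
time_s: 5.4
eef_pos: [0.1835, 0.4234, 0.8173]
eef_rot: [0.037, 0.981, -0.191, 0.01]
wrist_force: [2.2, 1.8, -2.2]
opening: -0.002
```

```bash
python3 -c "
from h import *
st()"
```

```text
t 5.4 q [ 0.937  0.269  0.306 -0.099  2.623  2.808] pos [0.1835 0.4234 0.8173] F [ 2.18  1.81 -2.23] op -0.002
toolx [ 0.927 -0.374  0.033] tooly [-0.376 -0.924  0.069] toolz [ 0.005 -0.076 -0.997] tilt 4.4 az -86.5
```

>>> servo_tool:
  plan:
    - [[0, 0, 0.05, 0, -1], [0, 0, 0.03, 0, -1]]

```text
time_s: 5.6
eef_pos: [0.1705, 0.3949, 0.8455]
eef_rot: [0.008, 0.981, -0.192, 0.022]
wrist_force: [-0.3, -0.5, 0.8]
opening: 0.002
```

```bash
python3 -c "
from h import *
st()"
```

```text
t 5.6 q [ 0.921  0.21   0.298 -0.097  2.627  2.794] pos [0.1705 0.3949 0.8455] F [-0.34 -0.52  0.82] op 0.002
toolx [ 0.925 -0.376  0.047] tooly [-0.377 -0.926  0.007] toolz [ 0.041 -0.025 -0.999] tilt 2.7 az -31.1
```

>>> servo_tool:
  plan:
    - [[0, 0, -0.05, 0.15, -1], [0, 0, -0.05, 0.15, -1], [0, 0, 0, 0.15, -1], [0, 0, 0, 0.15, -1], [0, 0, 0, 0.15, -1], [0, 0, 0, 0.15, -1], [0, 0, 0, 0.15, -1], [0, 0, 0, 0.15, -1]]

```text
time_s: 6.4
eef_pos: [0.1717, 0.3962, 0.7727]
eef_rot: [-0.005, 0.93, 0.366, 0.028]
wrist_force: [-0.6, -0.5, -0.0]
opening: 0.003
```

>>> servo_tool:
  plan:
    - [[0, 0, 0, 0.15, -1], [0, 0, 0, 0.15, -1], [0, 0, 0.05, 0.05, -1], [0, 0, 0.05, 0, -1], [0, 0, 0.05, 0, -1]]

```text
time_s: 6.9
eef_pos: [0.164, 0.3752, 0.865]
eef_rot: [-0.011, 0.855, 0.517, 0.026]
wrist_force: [-0.8, 0.1, 1.7]
opening: -0.002
```

```bash
python3 -c "
from h import *
st()"
```

```text
t 6.9 q [0.863 0.161 0.297 0.01  2.627 1.355] pos [0.164  0.3752 0.865 ] F [-0.82  0.11  1.66] op -0.002
toolx [0.464 0.884 0.055] tooly [ 0.885 -0.465  0.008] toolz [ 0.033  0.045 -0.998] tilt 3.2 az 54.3
```

>>> servo_tool:
  plan:
    - [[0, 0, 0.05, 0, -1], [0, 0, 0.05, 0, -1], [0, 0, 0.05, 0, -1], [0, 0, 0.05, 0, -1], [0, 0, 0.05, 0, -1], [0, 0, 0.05, 0, -1]]

```text
time_s: 7.5
eef_pos: [0.1356, 0.3099, 0.9139]
eef_rot: [-0.043, 0.852, 0.514, 0.089]
wrist_force: [-0.2, 0.3, -0.1]
opening: 0.001
```

```bash
python3 -c "
from h import *
st()"
```

```text
t 7.5 q [0.759 0.023 0.298 0.092 2.626 1.327] pos [0.1356 0.3099 0.9139] F [-0.17  0.33 -0.1 ] op 0.001
toolx [0.455 0.869 0.196] tooly [ 0.884 -0.467  0.019] toolz [ 0.108  0.165 -0.98 ] tilt 11.4 az 56.8
```

>>> servo_tool:
  plan:
    - [[-0.016, -0.036, 0.03, 0, -1], [-0.016, -0.036, 0.03, 0, -1], [-0.016, -0.036, 0.03, 0, -1], [-0.016, -0.036, 0.03, 0, -1]]

```text
time_s: 7.9
eef_pos: [0.0828, 0.2392, 0.9537]
eef_rot: [-0.045, 0.845, 0.506, 0.166]
wrist_force: [0.4, -0.2, 0.9]
opening: 0.002
```

```bash
python3 -c "
from h import *
st()"
```

```text
t 7.9 q [ 0.709 -0.128  0.298  0.065  2.626  1.263] pos [0.0828 0.2392 0.9537] F [ 0.41 -0.18  0.93] op 0.002
toolx [0.433 0.84  0.326] tooly [ 0.87  -0.484  0.092] toolz [ 0.235  0.244 -0.941] tilt 19.8 az 46.1
```

>>> servo_tool:
  plan:
    - [[0.025, 0.04, -0.01, -0.15, -1], [0.025, 0.04, -0.01, -0.15, -1], [0.025, 0.04, -0.01, -0.15, -1], [0, 0, 0, -0.15, -1], [0, 0, 0, -0.15, -1], [0, 0, 0, -0.15, -1], [0, 0, 0, -0.1, -1]]

```text
time_s: 8.6
eef_pos: [0.1569, 0.3494, 0.8928]
eef_rot: [0.037, 0.984, 0.038, 0.172]
wrist_force: [0.3, -0.0, -0.1]
opening: 0.002
```

```bash
python3 -c "
from h import *
st()"
```

```text
t 8.6 q [ 1.105  0.134  0.298 -0.601  2.514  2.075] pos [0.1569 0.3494 0.8928] F [ 0.28 -0.04 -0.12] op 0.002
toolx [0.938 0.087 0.336] tooly [ 0.061 -0.994  0.086] toolz [ 0.341 -0.06  -0.938] tilt 20.3 az -9.9
```

>>> servo_tool:
  plan:
    - [[0, -0.01, 0.05, 0, -1], [-0.01, -0.02, 0.04, 0, -1], [-0.01, -0.02, 0.04, 0, -1]]

```text
time_s: 8.9
eef_pos: [0.1333, 0.2663, 0.9303]
eef_rot: [0.026, 0.981, 0.042, 0.188]
wrist_force: [-0.1, -0.4, 0.6]
opening: -0.002
```

```bash
python3 -c "
from h import *
st()"
```

```text
t 8.9 q [ 1.059  0.02   0.298 -0.663  2.557  1.938] pos [0.1333 0.2663 0.9303] F [-0.12 -0.44  0.57] op -0.002
toolx [0.926 0.093 0.366] tooly [ 0.074 -0.995  0.066] toolz [ 0.371 -0.034 -0.928] tilt 21.8 az -5.3
```

>>> servo_tool:
  plan:
    - [[0.01, -0.04, 0.04, 0, -1], [0.01, -0.04, 0.04, 0, -1], [0.01, -0.04, 0.04, 0, -1], [0.01, -0.04, 0.04, 0, -1]]

```text
time_s: 9.3
eef_pos: [0.1594, 0.1398, 0.9629]
eef_rot: [0.017, 0.979, 0.043, 0.2]
wrist_force: [0.9, 0.1, -0.5]
opening: -0.0
```

```bash
python3 -c "
from h import *
st()"
```

```text
t 9.3 q [ 0.402 -0.152  0.298 -0.335  2.602  1.563] pos [0.1594 0.1398 0.9629] F [ 0.94  0.14 -0.5 ] op -0.0
toolx [0.916 0.091 0.39 ] tooly [ 0.077 -0.996  0.051] toolz [ 0.393 -0.016 -0.919] tilt 23.2 az -2.4
```

>>> servo_tool:
  plan:
    - [[0.04, 0.025, -0.01, 0, -1], [0.04, 0.025, -0.01, 0, -1], [-0.02, -0.01, 0.04, 0, -1], [-0.03, -0.02, 0.04, 0, -1], [-0.03, -0.02, 0.04, 0, -1], [-0.03, -0.02, 0.03, 0, -1]]

```text
time_s: 9.9
eef_pos: [0.1279, 0.1188, 0.9698]
eef_rot: [0.018, 0.976, 0.038, 0.213]
wrist_force: [-0.6, 0.4, 0.0]
opening: -0.0
```

```bash
python3 -c "
from h import *
st()"
```

```text
t 9.9 q [ 0.328 -0.208  0.298 -0.314  2.626  1.513] pos [0.1279 0.1188 0.9698] F [-0.64  0.42  0.  ] op -0.0
toolx [0.906 0.082 0.414] tooly [ 0.067 -0.996  0.052] toolz [ 0.417 -0.019 -0.909] tilt 24.7 az -2.6
```

>>> servo_tool:
  plan:
    - [[-0.045, 0.0, 0.02, 0, -1], [-0.045, 0.0, 0.02, 0, -1], [-0.045, 0.0, 0.02, 0, -1], [-0.045, 0.0, 0.02, 0, -1]]

```text
time_s: 10.3
eef_pos: [0.0665, 0.124, 0.9687]
eef_rot: [0.015, 0.975, 0.041, 0.218]
wrist_force: [0.5, 0.2, 0.7]
opening: 0.002
```

```bash
python3 -c "
from h import *
st()"
```

```text
t 10.3 q [ 1.059 -0.167  0.298 -0.872  2.626  1.699] pos [0.0665 0.124  0.9687] F [0.53 0.19 0.73] op 0.002
toolx [0.901 0.087 0.425] tooly [ 0.074 -0.996  0.046] toolz [ 0.427 -0.01  -0.904] tilt 25.3 az -1.4
```

>>> servo_tool:
  plan:
    - [[0.05, 0, 0, 0, -1], [0.05, 0, 0, 0, -1], [0.05, 0.0, 0.0, 0, -1], [0.0, 0.01, 0.05, 0, -1], [0, 0.01, 0.05, 0, -1], [-0.01, 0.01, 0.05, 0, -1], [-0.02, 0.01, 0.05, 0, -1], [-0.02, 0.01, 0.05, 0, -1]]

```text
time_s: 11.1
eef_pos: [0.0905, 0.1197, 0.98]
eef_rot: [-0.008, 0.968, 0.046, 0.248]
wrist_force: [-0.4, 0.1, 0.3]
opening: 0.004
```

```bash
python3 -c "
from h import *
st()"
```

```text
t 11.1 q [ 0.223 -0.284  0.298 -0.141  2.626  1.558] pos [0.0905 0.1197 0.98  ] F [-0.35  0.09  0.31] op 0.004
toolx [0.873 0.085 0.481] tooly [ 0.093 -0.996  0.008] toolz [ 0.48   0.038 -0.877] tilt 28.8 az 4.5
```

The slant is now 28.8° about a level jaw axis, pointing +x. Next I measure the scene precisely.

Run:
```python
from h import *
import pickle
d={}
for n in ["top","scene","wrist"]:
    c=camera(n); d[n]=c; cv2.imwrite(f"pics/{n}_b.png",c["img"])
pickle.dump(d,open("cal.pkl","wb"))
o,M=st()
a=d["scene"]["img"][145:215,190:300]; b=d["top"]["img"][125:205,185:265]
cv2.imwrite("pics/sb2.png",cv2.resize(a,None,fx=7,fy=7,interpolation=2))
cv2.imwrite("pics/tb2.png",cv2.resize(b,None,fx=7,fy=7,interpolation=2))
w=d["wrist"]; K,R,t=P(w); C=-R.T@t
print("cam in tool",(M.T@(C-o['eef_pos'])).round(4)); print((M.T@R.T).round(3)); print(K.round(1))
cv2.imwrite("pics/wb2.png",cv2.resize(w["img"][180:384,130:400],None,fx=2.9,fy=2.9,interpolation=2))
```

```text
t 11.25 q [ 0.225 -0.286  0.298 -0.141  2.626  1.557] pos [0.0894 0.1197 0.9802] F [ 0.3  -1.54 -0.47] op -0.003
toolx [0.872 0.088 0.482] tooly [ 0.096 -0.995  0.008] toolz [ 0.481  0.039 -0.876] tilt 28.8 az 4.7
cam in tool [ 0.0768  0.0005 -0.1299]
[[ 0.001 -0.953 -0.303]
 [ 1.     0.001 -0.   ]
 [ 0.001 -0.303  0.953]]
[[344.8   0.  259.6]
 [  0.  344.8 192.5]
 [  0.    0.    1. ]]
```

View pics/sb2.png

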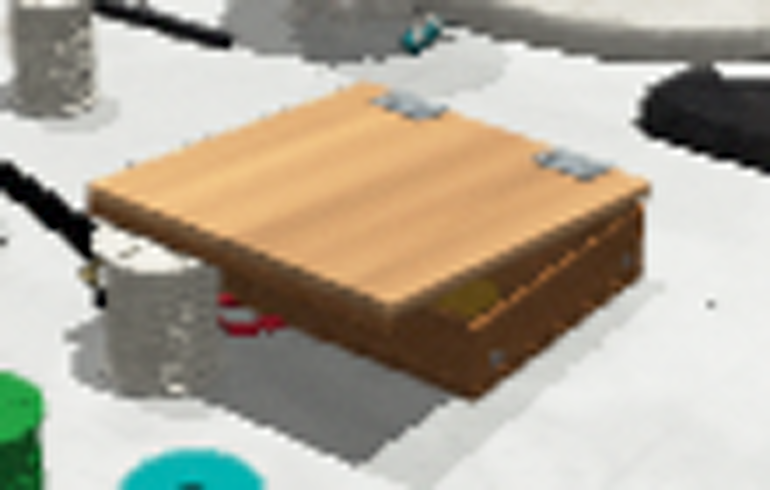

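View pics/tb2.png

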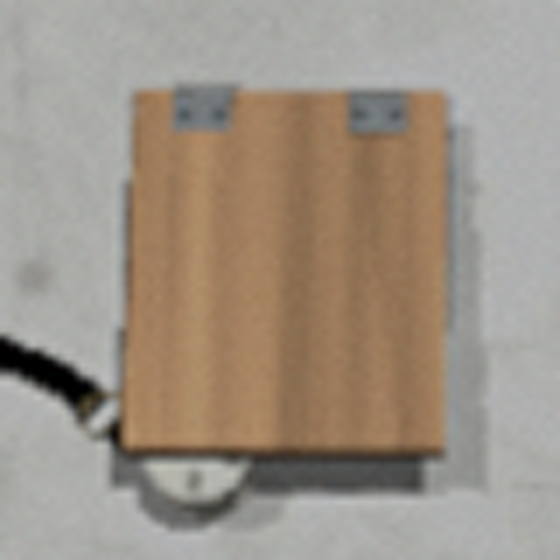

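View pics/wb2.png

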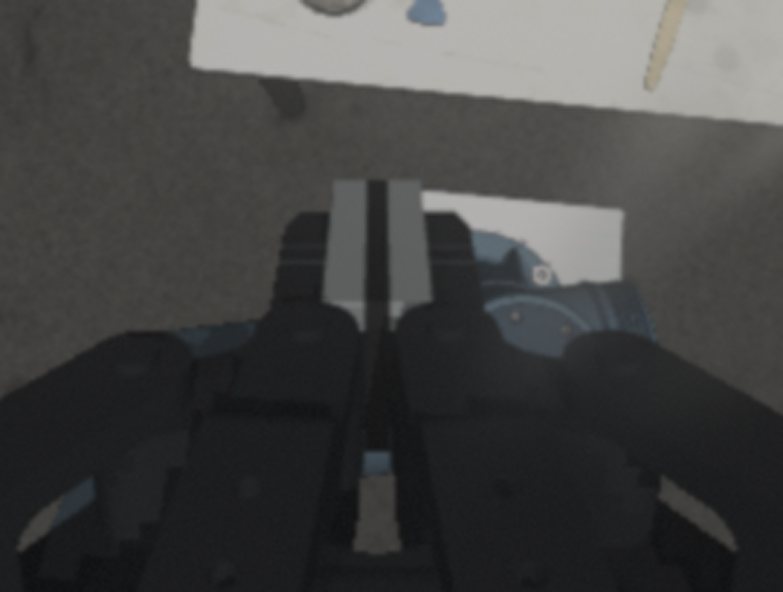

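```bash
cat > fit.py <<'E'
from h import *
import pickle
from scipy.optimize import least_squares
d=pickle.load(open("cal.pkl","rb")); T=d["top"]; S=d["scene"]
def lidpt(p,l,y,h): # l from hinge toward front, h above underside
    x,yy,w,a=p
    lx=.068-l*np.cos(a)-h*np.sin(a)*-1*-1 if 0 else .068-l*np.cos(a)+h*np.sin(a)
    z=.038+l*np.sin(a)+h*np.cos(a)
    c,s=np.cos(w),np.sin(w)
    return np.array([x+c*lx-s*y,yy+s*lx+c*y,z])
obs=[(T,(202.7,189.3),.195,.08,.009),(T,(248.3,189.3),.195,-.08,.009),(T,(204.3,138.1),0,.08,.009),(T,(248.9,138.1),0,-.08,.009),
(S,(202.6,171.4),.195,.08,.009),(S,(245.7,188.6),.195,-.08,.009),(S,(282.9,171.7),0,-.08,.009),(S,(242.6,156.7),0,.08,.009)]
f=lambda p:np.concatenate([proj(c,lidpt(p,l,y,h))-uv for c,uv,l,y,h in obs])
if __name__=="__main__":
    r=least_squares(f,[.69,-.01,0,.16]); print(r.x.round(4)); print(r.fun.reshape(-1,2).round(1))
    p=r.x; print("lip L,M,R",[lidpt(p,.195,y,-.006).round(4) for y in(.08,0,-.08)])
    # top view spool ellipse: top disc crop pts
    for u,v in [(143,462),(160,492),(195,508),(232,492),(248,462)]:
        print((u,v),atz(T,u/7+185,v/7+125,.062).round(4))
    for u,v in [(194,478)]: print("hole",atz(T,u/7+185,v/7+125,.062).round(4))
    # scene: silhouette
    def sil(q):
        th=np.linspace(0,2*np.pi,72); out=[]
        for z in (0,.062):
            out+= [proj(S,[q[0]+.027*np.cos(t),q[1]+.027*np.sin(t),z]) for t in th]
        o=np.array(out); lo=o[:72]
        return np.array([o[:,0].min(),o[:,0].max(),lo[:,1].max()])
    ob=np.array([104/7+190,218/7+190,398/7+145])
    r=least_squares(lambda q:sil(q)-ob,[.56,.03]); print("scene spool",r.x.round(4),r.fun.round(2))
E
python3 fit.py
```

```text
[ 0.6864 -0.0112  0.0186  0.1648]
[[-0.7  0.2]
 [ 0.1  0.4]
 [-0.2 -0.1]
 [-0.1  0.2]
 [-0.3 -0.2]
 [ 0.5  0.1]
 [ 0.9 -0.3]
 [-0.2 -0. ]]
lip L,M,R [array([0.5596, 0.0664, 0.0641]), array([ 0.5611, -0.0135,  0.0641]), array([ 0.5626, -0.0935,  0.0641])]
(143, 462) [0.5599 0.0563 0.062 ]
(160, 492) [0.545  0.0473 0.062 ]
(195, 508) [0.5374 0.0296 0.062 ]
(232, 492) [0.5458 0.0116 0.062 ]
(248, 462) [0.5611 0.0041 0.062 ]
hole [0.5524 0.0307 0.062 ]
scene spool [0.5692 0.033 ] [-1.42  1.46 -0.1 ]
```

```bash
python3 - <<'E'
from fit import *
for u,v in [(100,420),(118,435),(90,395),(50,365)]: print(atz(T,u/7+185,v/7+125,.0).round(4))
for u,v in [(95,275),(100,295),(80,225)]: print('S',atz(S,u/7+190,v/7+145,.0).round(4),atz(S,u/7+190,v/7+145,.02).round(4))
E
python3 - <<'E'
import cv2
a=cv2.imread("pics/scene0.png")[140:215,130:240]
cv2.imwrite("pics/cable.png",cv2.resize(a,None,fx=7,fy=7,interpolation=2))
E
```

```text
[0.5914 0.0854 0.    ]
[0.5837 0.0758 0.    ]
[0.6044 0.0911 0.    ]
[0.6197 0.1124 0.    ]
S [0.6038 0.1051 0.    ] [0.58   0.0819 0.02  ]
S [0.5926 0.0918 0.    ] [0.5692 0.0689 0.02  ]
S [0.6321 0.1406 0.    ] [0.6075 0.1163 0.02  ]
```

View pics/cable.png

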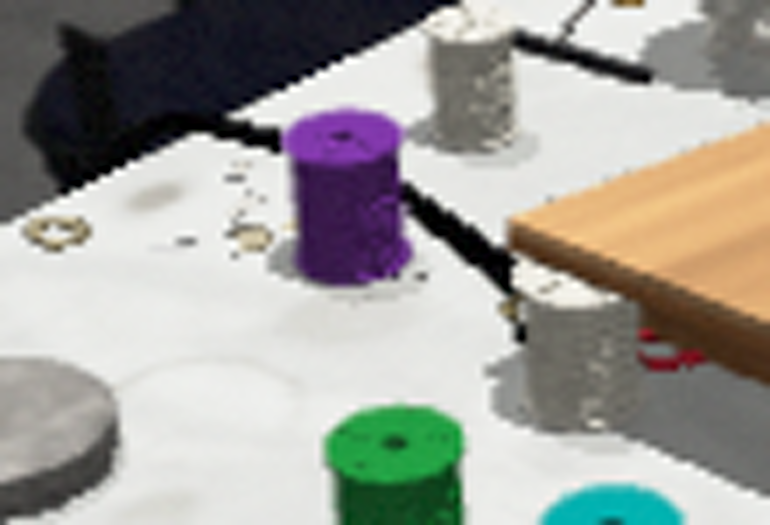

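The fit puts the lip middle at (0.561, -0.014, 0.064) and the spool centre at about (0.565, 0.030). The spool is 43 mm left of the lip's middle, so I'll push it left. Now I move in toward the front of the lip.

>>> servo_tool:
  plan:
    - [[0.05, -0.01, -0.01, 0.075, -1], [0.05, -0.01, -0.01, 0, -1], [0.05, -0.01, -0.01, 0, -1], [0.05, -0.01, -0.01, 0, -1], [0.03, -0.01, -0.04, 0, -1], [0.03, -0.01, -0.04, 0, -1], [0.02, -0.01, -0.045, 0, -1], [0.02, -0.01, -0.045, 0, -1]]

```text
time_s: 12.05
eef_pos: [0.357, 0.0665, 0.7752]
eef_rot: [0.002, 0.966, 0.067, 0.25]
wrist_force: [0.3, 0.5, 1.1]
opening: 0.003
```

```bash
python3 -c "
from h import *
st()"
```

```text
t 12.05 q [-0.305 -0.498  1.185  0.189  1.972  1.245] pos [0.357  0.0665 0.7752] F [0.26 0.53 1.13] op 0.003
toolx [0.866 0.13  0.483] tooly [ 0.128 -0.991  0.037] toolz [ 0.483  0.029 -0.875] tilt 29.0 az 3.5
```

>>> servo_tool:
  plan:
    - [[0.011, -0.006, -0.048, 0, -1], [0.011, -0.006, -0.048, 0, -1], [0.011, -0.006, -0.048, 0, -1], [0.011, -0.006, -0.048, 0, -1], [0.011, -0.006, -0.048, 0, -1], [0.011, -0.006, -0.048, 0, -1]]

```text
time_s: 12.65
eef_pos: [0.4216, 0.031, 0.4874]
eef_rot: [0.002, 0.966, 0.067, 0.25]
wrist_force: [0.6, 0.2, -0.2]
opening: -0.0
```

>>> servo_tool:
  plan:
    - [[0.011, -0.006, -0.048, 0, -1], [0.011, -0.006, -0.048, 0, -1], [0.011, -0.006, -0.048, 0, -1], [0.015, -0.007, -0.045, 0, -1], [0.015, -0.007, -0.045, 0, -1], [0.015, -0.007, -0.04, 0, -1]]

```text
time_s: 13.25
eef_pos: [0.4988, -0.0077, 0.2131]
eef_rot: [0.002, 0.966, 0.067, 0.25]
wrist_force: [1.4, -0.3, 0.4]
opening: 0.0
```

```bash
python3 -c "
from h import *
st()
c=camera('scene'); cv2.imwrite('pics/s5.png',c['img'])"
```

```text
t 13.25 q [-0.388 -0.287  2.201  0.301  0.788  0.88 ] pos [ 0.4988 -0.0077  0.2131] F [ 1.37 -0.32  0.38] op 0.0
toolx [0.866 0.13  0.483] tooly [ 0.127 -0.991  0.038] toolz [ 0.483  0.029 -0.875] tilt 29.0 az 3.4
```

View pics/s5.png

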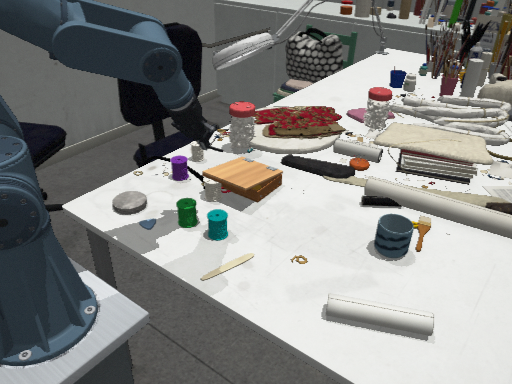

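>>> servo_tool:
  plan:
    - [[0.007, -0.006, -0.044, 0, -1], [0.007, -0.006, -0.044, 0, -1], [0.007, -0.006, -0.044, 0, -1], [0, 0, -0.02, 0, -1], [0, 0, -0.02, 0, -1], [0, 0, 0, 0, -1]]

```text
time_s: 13.9
eef_pos: [0.518, -0.0248, 0.041]
eef_rot: [0.001, 0.966, 0.066, 0.248]
wrist_force: [-0.6, -0.1, 0.5]
opening: 0.0
```

Run:
```python
from h import *
o,M=st()
c=camera('scene')
im=c['img'].copy()
def tp(a,x,y): return o['eef_pos']+M@np.array([x,y,.014-a])
big=cv2.resize(im[130:220,170:300],None,fx=6,fy=6,interpolation=2)
cv2.imwrite('pics/s6.png',big)
for a,x,y in [(0,.011,.007),(0,.011,-.007),(0,-.011,-.007),(10,.011,.014),(10,.011,-.014),(40,.011,.014),(40,.011,-.014)]:
    a=a/1000; q=(proj(c,tp(a,x,y))-[170,130])*6
    cv2.circle(big,tuple(int(v) for v in q),3,(0,0,255),-1)
cv2.imwrite('pics/s6m.png',big)
c=camera('top'); big=cv2.resize(c['img'][125:215,170:270],None,fx=6,fy=6,interpolation=2); cv2.imwrite('pics/t6.png',big)
```

```text
t 13.9 q [-0.413  0.161  2.24   0.675  0.362  0.43 ] pos [ 0.518  -0.0248  0.041 ] F [-0.64 -0.07  0.54] op 0.0
toolx [0.868 0.128 0.479] tooly [ 0.127 -0.991  0.034] toolz [ 0.48   0.031 -0.877] tilt 28.7 az 3.7
```

View pics/s6m.png

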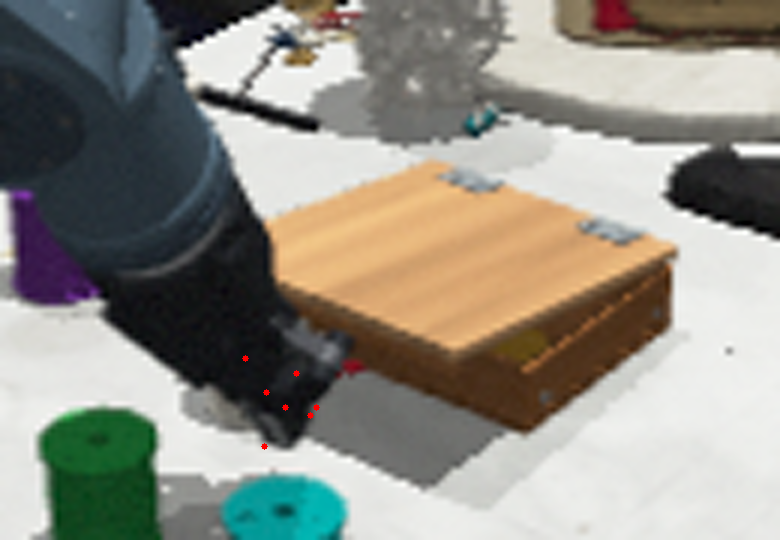

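View pics/t6.png

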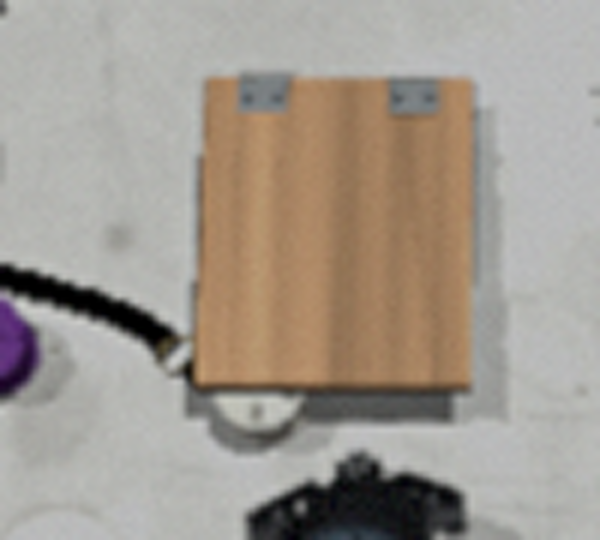

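```bash
cat > plan.py <<'E'
from fit import *
import pickle
p=np.array([0.6864,-0.0112,0.0186,0.1648])
L=lidpt(p,.195,.08,-.006); Rr=lidpt(p,.195,-.08,-.006)
def lipx(y): return L[0]+(Rr[0]-L[0])*(y-L[1])/(Rr[1]-L[1])
def report(pos,M,sp=(.565,.030)):
    tp=lambda a,x,y: pos+M@np.array([x,y,.014-a])
    for nm,w in(("right",.014),("left",-.014),("rk",.033)):
        A=tp(0,.011,w);B=tp(.05,.011,w)
        k=[A+(B-A)*s for s in np.linspace(0,1.6,200)]
        j=min(k,key=lambda q:abs(q[0]-lipx(q[1])))
        print(nm,"face at lip z",round(j[2]*1e3,1),"a",round(np.linalg.norm(j-A)*1e3,1),"y",round(j[1],4))
    print("tip z low",min(tp(0,x,y)[2] for x in(-.011,.011) for y in(-.007,.007)).round(4),"tip far x",tp(0,.011,0).round(4))
    for nm,a,x,y in [("f10u",.010,.011,-.014),("f10l",.01,-.011,-.014),("f30u",.03,.011,-.014),("f30l",.03,-.011,-.014),("pad",0,.011,-.007),("k45l",.045,-.011,-.033),("k45u",.045,.011,-.033),("k60l",.06,-.011,-.055),("k60u",.06,.011,-.055),("k60uR",.06,.011,.055)]:
        q=tp(a,x,y); g=np.hypot(q[0]-sp[0],q[1]-sp[1])-.027
        print(nm,q.round(4),"gap to spool",round(g*1e3,1),"lip dx",round((q[0]-lipx(q[1]))*1e3,1))
    return tp
E
python3 - <<'E'
from plan import *
o,M=st()
report(np.array([.558,-.022,.036]),M)
E
```

```text
t 14.0 q [-0.413  0.156  2.238  0.672  0.363  0.433] pos [ 0.5202 -0.0257  0.0442] F [0.34 0.24 0.77] op 0.0
toolx [0.866 0.13  0.484] tooly [ 0.127 -0.991  0.038] toolz [ 0.484  0.029 -0.875] tilt 29.0 az 3.4
right face at lip z 56.0 a 30.2 y -0.0349
left face at lip z 49.3 a 23.7 y -0.007
rk face at lip z 60.5 a 34.6 y -0.0539
tip z low 0.0182 tip far x [ 0.5743 -0.0202  0.0291]
f10u [ 0.5677 -0.0066  0.0373] gap to spool 9.7 lip dx 6.7
f10l [ 0.5486 -0.0094  0.0267] gap to spool 15.7 lip dx -12.4
f30u [ 0.558  -0.0072  0.0548] gap to spool 10.8 lip dx -3.0
f30l [ 0.5389 -0.01    0.0441] gap to spool 20.7 lip dx -22.1
pad [ 0.5734 -0.0132  0.0288] gap to spool 17.0 lip dx 12.3
k45l [0.5293 0.0084 0.0566] gap to spool 14.8 lip dx -31.4
k45u [0.5483 0.0112 0.0672] gap to spool -1.9 lip dx -12.3
k60l [0.5192 0.0297 0.0688] gap to spool 18.8 lip dx -41.1
k60u [0.5382 0.0326 0.0795] gap to spool -0.1 lip dx -22.0
k60uR [ 0.5523 -0.0764  0.0836] gap to spool 80.2 lip dx -10.0
```

Run:
```python
from plan import *
o,M=st()
M2=Rot.from_rotvec([0,0,.08]).as_matrix()@M
report(np.array([.5605,-.024,.033]),M2)
```

```text
t 14.0 q [-0.413  0.156  2.238  0.672  0.363  0.433] pos [ 0.5202 -0.0257  0.0442] F [0.34 0.24 0.77] op 0.0
toolx [0.866 0.13  0.484] tooly [ 0.127 -0.991  0.038] toolz [ 0.484  0.029 -0.875] tilt 29.0 az 3.4
right face at lip z 59.3 a 37.4 y -0.0371
left face at lip z 48.8 a 26.5 y -0.009
rk face at lip z 66.7 a 45.0 y -0.0562
tip z low 0.0152 tip far x [ 0.5766 -0.0209  0.0261]
f10u [ 0.5689 -0.0079  0.0343] gap to spool 11.1 lip dx 7.9
f10l [ 0.5502 -0.0122  0.0237] gap to spool 17.8 lip dx -10.9
f30u [ 0.5593 -0.0092  0.0518] gap to spool 12.6 lip dx -1.7
f30l [ 0.5406 -0.0136  0.0411] gap to spool 23.0 lip dx -20.5
pad [ 0.5752 -0.014   0.0258] gap to spool 18.2 lip dx 14.1
k45l [0.5294 0.004  0.0536] gap to spool 17.1 lip dx -31.3
k45u [0.5482 0.0084 0.0642] gap to spool 0.4 lip dx -12.5
k60l [0.5177 0.0245 0.0658] gap to spool 20.6 lip dx -42.7
k60u [0.5364 0.0288 0.0765] gap to spool 1.6 lip dx -23.8
k60uR [ 0.5591 -0.0787  0.0806] gap to spool 81.9 lip dx -3.2
```

Run:
```python
from plan import *
o,M=st()
M2=Rot.from_rotvec([0,0,.03]).as_matrix()@M
report(np.array([.5605,-.024,.035]),M2)
```

```text
t 14.0 q [-0.413  0.156  2.238  0.672  0.363  0.433] pos [ 0.5202 -0.0257  0.0442] F [0.34 0.24 0.77] op 0.0
toolx [0.866 0.13  0.484] tooly [ 0.127 -0.991  0.038] toolz [ 0.484  0.029 -0.875] tilt 29.0 az 3.4
right face at lip z 60.2 a 36.2 y -0.0371
left face at lip z 52.2 a 28.1 y -0.0091
rk face at lip z 65.5 a 41.4 y -0.0561
tip z low 0.0172 tip far x [ 0.5767 -0.0217  0.0281]
f10u [ 0.5697 -0.0083  0.0363] gap to spool 11.6 lip dx 8.7
f10l [ 0.5508 -0.0117  0.0257] gap to spool 17.1 lip dx -10.3
f30u [ 0.56   -0.0092  0.0538] gap to spool 12.5 lip dx -1.0
f30l [ 0.5411 -0.0126  0.0431] gap to spool 21.8 lip dx -20.0
pad [ 0.5756 -0.0148  0.0278] gap to spool 19.0 lip dx 14.5
k45l [0.5309 0.0055 0.0556] gap to spool 15.0 lip dx -29.9
k45u [0.5498 0.0089 0.0662] gap to spool -1.0 lip dx -10.8
k60l [0.5202 0.0266 0.0678] gap to spool 18.0 lip dx -40.2
k60u [0.5391 0.03   0.0785] gap to spool -1.1 lip dx -21.2
k60uR [ 0.5564 -0.0786  0.0826] gap to spool 81.9 lip dx -5.9
```

>>> servo_tool:
  plan:
    - [[0, 0, -0.009, 0.03, -1], [0.01, 0, 0, 0, -1], [0.01, 0, 0, 0, -1], [0.01, 0, 0, 0, -1], [0.005, 0, 0, 0, -1], [0, 0, 0, 0, -1]]

```text
time_s: 14.6
eef_pos: [0.5566, -0.0261, 0.0359]
eef_rot: [-0.001, 0.964, 0.081, 0.252]
wrist_force: [0.3, 0.3, -0.2]
opening: 0.002
```

```bash
cat > look.py <<'E'
from plan import *
import sys
n=sys.argv[1]
o,M=st()
c=camera('scene'); big=cv2.resize(c['img'][140:215,180:290],None,fx=7,fy=7,interpolation=2)
cv2.imwrite(f'pics/s_{n}.png',big)
c2=camera('top'); big2=cv2.resize(c2['img'][125:215,170:270],None,fx=6,fy=6,interpolation=2); cv2.imwrite(f'pics/t_{n}.png',big2)
if len(sys.argv)>2: report(o['eef_pos'],M,(float(sys.argv[2]),float(sys.argv[3])))
E
python3 look.py a .565 .030
```

```text
t 14.6 q [-0.386  0.247  2.149  0.681  0.36   0.42 ] pos [ 0.5566 -0.0261  0.0359] F [ 0.31  0.34 -0.23] op 0.002
toolx [0.86  0.156 0.485] tooly [ 0.157 -0.987  0.039] toolz [ 0.485  0.042 -0.873] tilt 29.1 az 5.0
right face at lip z 53.8 a 27.7 y -0.0388
left face at lip z 45.7 a 19.7 y -0.0108
rk face at lip z 59.5 a 33.4 y -0.0578
tip z low 0.0181 tip far x [ 0.5729 -0.0238  0.0291]
f10u [ 0.5658 -0.0104  0.0372] gap to spool 13.4 lip dx 4.8
f10l [ 0.5469 -0.0138  0.0266] gap to spool 20.4 lip dx -14.2
f30u [ 0.5561 -0.0112  0.0547] gap to spool 15.2 lip dx -4.9
f30l [ 0.5372 -0.0147  0.044 ] gap to spool 25.6 lip dx -23.9
pad [ 0.5718 -0.0169  0.0288] gap to spool 20.4 lip dx 10.6
k45l [0.5269 0.0034 0.0564] gap to spool 19.4 lip dx -33.9
k45u [0.5458 0.0069 0.0671] gap to spool 3.0 lip dx -14.9
k60l [0.5162 0.0245 0.0686] gap to spool 22.1 lip dx -44.2
k60u [0.5351 0.0279 0.0793] gap to spool 3.0 lip dx -25.2
k60uR [ 0.5524 -0.0806  0.0836] gap to spool 84.3 lip dx -9.9
```

View pics/s_a.png

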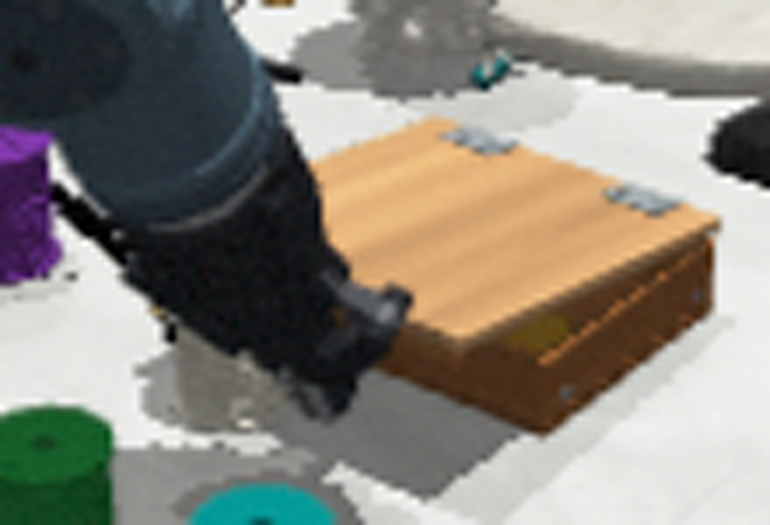

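View pics/t_a.png

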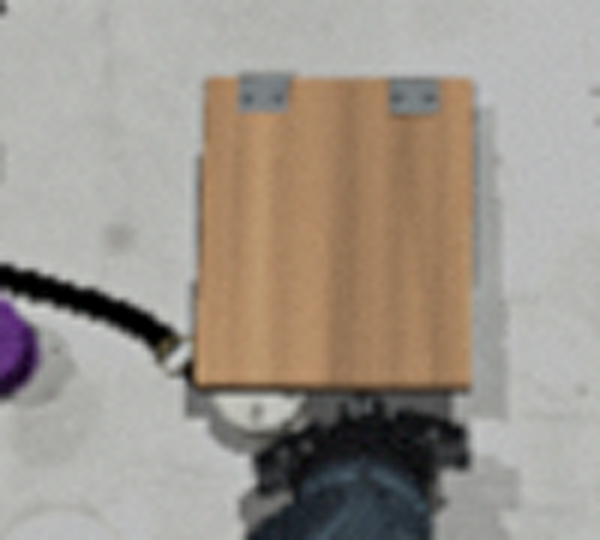

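The finger is in front of the lip, right of the spool, with the tip low. I advance 3 mm so its back sits just under the lip, then sweep left gently.

>>> servo_tool:
  plan:
    - [[0.003, 0, 0, 0, -1], [0, 0.005, 0, 0, -1], [0, 0.005, 0, 0, -1], [0, 0.005, 0, 0, -1], [-0.0003, 0.005, 0, 0, -1], [0, 0.005, 0, 0, -1], [0, 0.005, 0, 0, -1], [0, 0, 0, 0, -1]]

```text
time_s: 15.5
eef_pos: [0.5579, 0.0047, 0.0353]
eef_rot: [-0.001, 0.965, 0.081, 0.251]
wrist_force: [-0.2, -0.5, 0.5]
opening: -0.002
```

```bash
python3 look.py b .565 .047
```

```text
t 15.5 q [-0.312  0.248  2.149  0.625  0.33   0.538] pos [0.5579 0.0047 0.0353] F [-0.21 -0.48  0.48] op -0.002
toolx [0.861 0.156 0.484] tooly [ 0.158 -0.987  0.039] toolz [ 0.484  0.043 -0.874] tilt 29.1 az 5.1
right face at lip z 56.7 a 31.8 y -0.0082
left face at lip z 48.6 a 23.7 y 0.0198
rk face at lip z 62.3 a 37.4 y -0.0272
tip z low 0.0175 tip far x [0.5742 0.007  0.0284]
f10u [0.5671 0.0204 0.0366] gap to spool -0.3 lip dx 6.7
f10l [0.5482 0.0169 0.0259] gap to spool 7.5 lip dx -12.3
f30u [0.5575 0.0195 0.0541] gap to spool 1.5 lip dx -3.0
f30l [0.5385 0.0161 0.0434] gap to spool 13.7 lip dx -22.0
pad [0.5731 0.0139 0.0281] gap to spool 7.1 lip dx 12.5
k45l [0.5283 0.0342 0.0558] gap to spool 11.9 lip dx -31.9
k45u [0.5472 0.0376 0.0664] gap to spool -6.9 lip dx -12.9
k60l [0.5175 0.0552 0.068 ] gap to spool 21.2 lip dx -42.3
k60u [0.5365 0.0587 0.0787] gap to spool 3.8 lip dx -23.3
k60uR [ 0.5538 -0.0499  0.0829] gap to spool 70.5 lip dx -7.9
```

View pics/s_b.png

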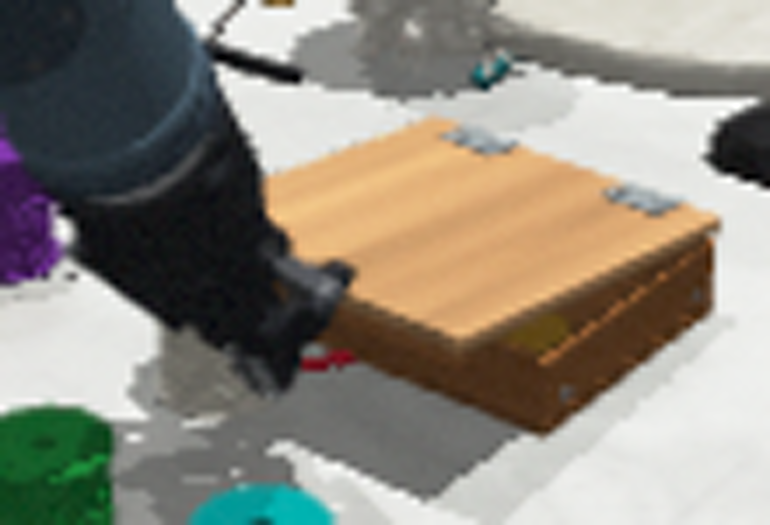

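View pics/t_b.png

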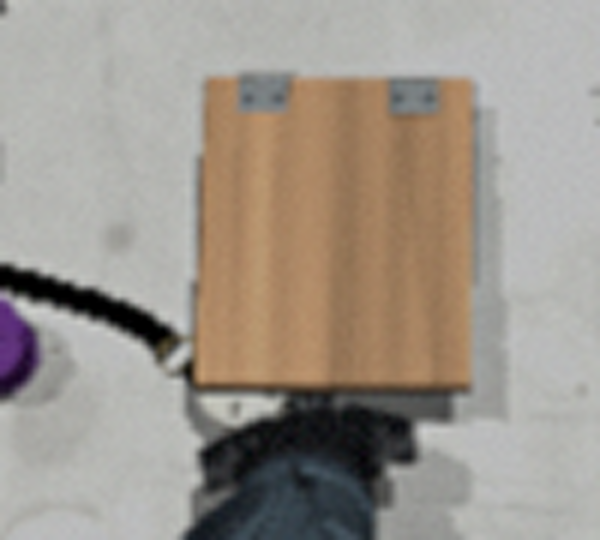

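The spool is sliding upright; its hole in the top view went from column 255 to 235, about 11 mm. I continue.

>>> servo_tool:
  plan:
    - [[0, 0.005, 0, 0, -1], [0, 0.005, 0, 0, -1], [0, 0.005, 0, 0, -1], [0, 0.005, 0, 0, -1], [0, 0.005, 0, 0, -1], [0, 0.005, 0, 0, -1], [0, 0.004, 0, 0, -1]]

```text
time_s: 16.3
eef_pos: [0.558, 0.0385, 0.0353]
eef_rot: [-0.001, 0.965, 0.081, 0.251]
wrist_force: [-0.4, -1.5, -0.5]
opening: -0.002
```

```bash
python3 look.py c .565 .075
```

```text
t 16.3 q [-0.229  0.249  2.148  0.54   0.299  0.692] pos [0.558  0.0385 0.0353] F [-0.44 -1.49 -0.47] op -0.002
toolx [0.861 0.156 0.484] tooly [ 0.157 -0.987  0.039] toolz [ 0.484  0.043 -0.874] tilt 29.1 az 5.1
right face at lip z 58.1 a 33.4 y 0.0256
left face at lip z 50.0 a 25.3 y 0.0536
rk face at lip z 63.4 a 38.6 y 0.0066
tip z low 0.0174 tip far x [0.5742 0.0408 0.0284]
f10u [0.5672 0.0542 0.0366] gap to spool -6.1 lip dx 7.4
f10l [0.5483 0.0508 0.0259] gap to spool 2.4 lip dx -11.6
f30u [0.5575 0.0534 0.054 ] gap to spool -4.1 lip dx -2.3
f30l [0.5386 0.0499 0.0434] gap to spool 9.4 lip dx -21.3
pad [0.5731 0.0478 0.0281] gap to spool 1.4 lip dx 13.2
k45l [0.5283 0.068  0.0558] gap to spool 10.3 lip dx -31.2
k45u [0.5473 0.0715 0.0664] gap to spool -8.9 lip dx -12.2
k60l [0.5176 0.0891 0.068 ] gap to spool 22.4 lip dx -41.6
k60u [0.5365 0.0925 0.0787] gap to spool 6.4 lip dx -22.6
k60uR [ 0.5538 -0.016   0.0829] gap to spool 64.7 lip dx -7.3
```

View pics/s_c.png

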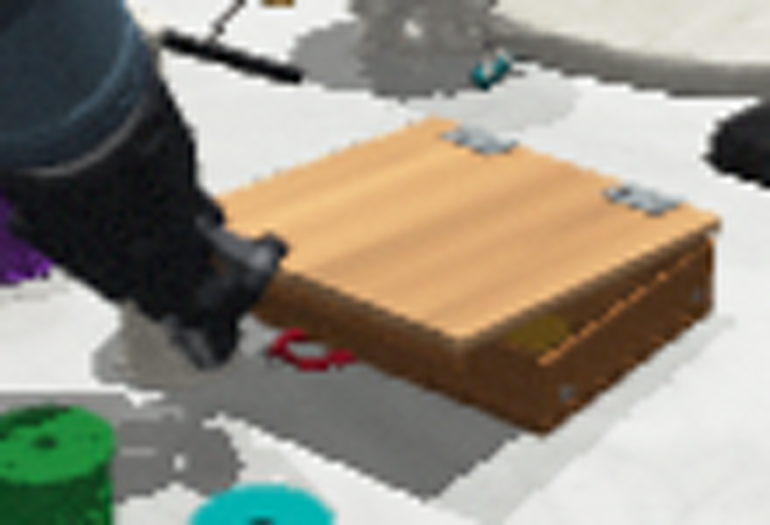

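View pics/t_c.png

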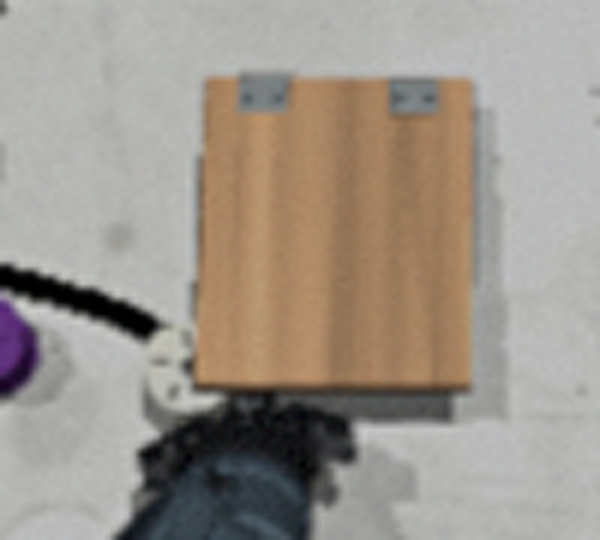

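>>> servo_tool:
  plan:
    - [[0, 0.005, 0, 0, -1], [0, 0.005, 0, 0, -1], [0, 0.004, 0, 0, -1], [0, 0.003, 0, 0, -1], [0, 0, 0, 0, -1]]

```text
time_s: 16.9
eef_pos: [0.5579, 0.0555, 0.0352]
eef_rot: [-0.001, 0.965, 0.081, 0.251]
wrist_force: [-0.4, -0.1, 0.8]
opening: 0.006
```

```bash
python3 look.py d
```

```text
t 16.9 q [-0.187  0.252  2.144  0.487  0.286  0.779] pos [0.5579 0.0555 0.0352] F [-0.43 -0.14  0.76] op 0.006
toolx [0.861 0.156 0.484] tooly [ 0.158 -0.987  0.038] toolz [ 0.484  0.043 -0.874] tilt 29.1 az 5.1
```

View pics/s_d.png

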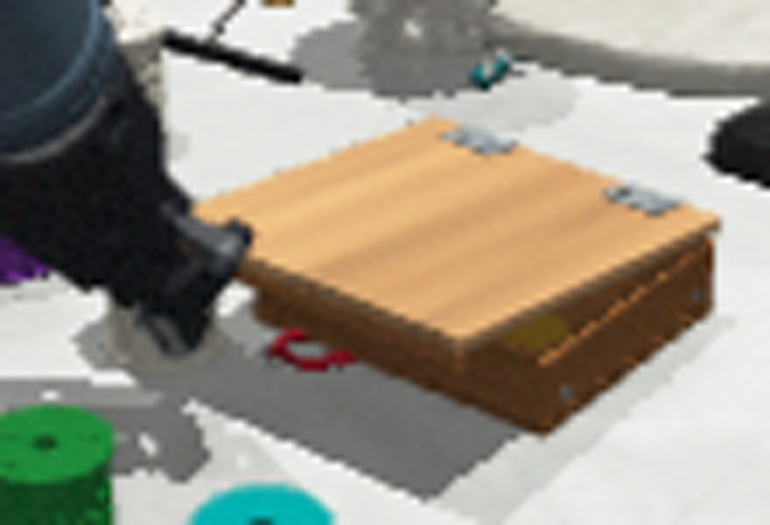

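View pics/t_d.png

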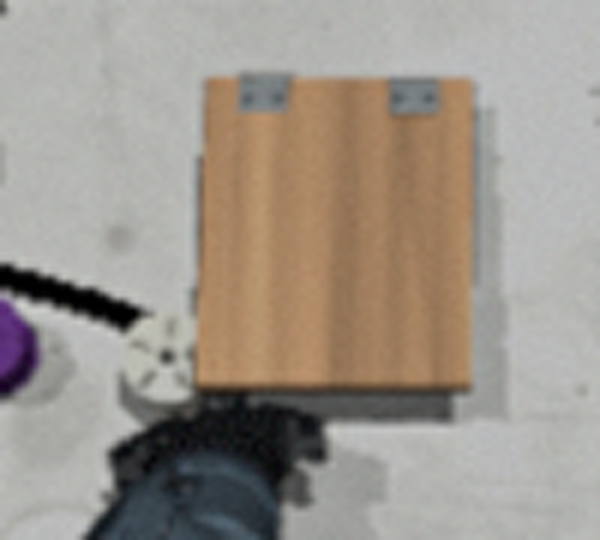

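The spool is upright but has drifted about 15 mm deeper and is still about 9 mm under the lid corner. I'll back off a little, then take the finger lower and deeper at the same clearance under the lip, so it pushes squarely left.

Run:
```python
from plan import *
sp=atz(T,166/6+170,357/6+125,.062); print(sp)
for u in (120,166): print(atz(T,u/6+170,357/6+125,.062))
o,M=st()
report(np.array([.5645,.0515,.0232]),M,sp[:2])
```

```text
[0.58223179 0.08422924 0.062     ]
[0.5815978  0.11090342 0.062     ]
[0.58223179 0.08422924 0.062     ]
t 17.0 q [-0.187  0.252  2.144  0.488  0.286  0.778] pos [0.558  0.0552 0.0352] F [ 0.61 -0.03  0.09] op 0.002
toolx [0.861 0.156 0.484] tooly [ 0.157 -0.987  0.038] toolz [ 0.484  0.043 -0.874] tilt 29.1 az 5.1
right face at lip z 57.9 a 47.0 y 0.038
left face at lip z 49.8 a 39.0 y 0.066
rk face at lip z 63.6 a 52.7 y 0.019
tip z low 0.0054 tip far x [0.5807 0.0538 0.0163]
f10u [0.5737 0.0672 0.0245] gap to spool -8.0 lip dx 14.1
f10l [0.5548 0.0638 0.0138] gap to spool 7.2 lip dx -4.9
f30u [0.564  0.0663 0.042 ] gap to spool -1.5 lip dx 4.4
f30l [0.5451 0.0629 0.0313] gap to spool 15.8 lip dx -14.6
pad [0.5796 0.0607 0.016 ] gap to spool -3.4 lip dx 19.9
k45l [0.5348 0.081  0.0437] gap to spool 20.5 lip dx -24.5
k45u [0.5538 0.0844 0.0544] gap to spool 1.4 lip dx -5.5
k60l [0.5241 0.1021 0.056 ] gap to spool 33.8 lip dx -34.8
k60u [0.5431 0.1055 0.0666] gap to spool 17.6 lip dx -15.8
k60uR [ 0.5604 -0.003   0.0708] gap to spool 63.0 lip dx -0.5
```

Run:
```python
from plan import *
o,M=st()
def face(pos,M,w,ret):
    tp=lambda a: pos+M@np.array([.011,w,.014-ret-a])
    k=[tp(s) for s in np.linspace(0,.09,400)]
    i=min(range(400),key=lambda i:abs(k[i][0]-lipx(k[i][1])))
    return k[i].round(4), i*.09/400
for r in (-.12,-.16,-.2,-.24,-.28):
    M2=Rot.from_rotvec([0,0,r]).as_matrix()@M
    pos=np.array([.563,.031,.024]); ret=.005
    print(r,[face(pos,M2,w,ret)[0][2] for w in(-.035,-.02,.02,.035)],"f10u",(pos+M2@np.array([.011,-.035,.014-ret-.01])).round(4),"tip",(pos+M2@np.array([.011,-.03,.014-ret])).round(4),"low",(pos+M2@np.array([-.011,-.03,.014-ret])).round(4),"k55",(pos+M2@np.array([.011,-.045,.014-ret-.05])).round(4), face(pos,M2,-.035,ret)[1])
```

```text
t 17.0 q [-0.187  0.252  2.144  0.488  0.286  0.778] pos [0.558  0.0552 0.0352] F [ 0.61 -0.03  0.09] op 0.002
toolx [0.861 0.156 0.484] tooly [ 0.157 -0.987  0.038] toolz [ 0.484  0.043 -0.874] tilt 29.1 az 5.1
-0.12 [np.float64(0.0491), np.float64(0.0501), np.float64(0.053), np.float64(0.0542)] f10u [0.5708 0.0665 0.0289] tip [0.5758 0.0614 0.0203] low [0.5566 0.0603 0.0097] k55 [0.551  0.0771 0.0634] 0.03307499999999999
-0.16 [np.float64(0.0517), np.float64(0.0516), np.float64(0.0516), np.float64(0.0518)] f10u [0.5722 0.0662 0.0289] tip [0.577  0.0609 0.0203] low [0.5578 0.0605 0.0097] k55 [0.5528 0.0776 0.0634] 0.036
-0.2 [np.float64(0.0542), np.float64(0.0532), np.float64(0.0504), np.float64(0.0492)] f10u [0.5736 0.0658 0.0289] tip [0.5782 0.0603 0.0203] low [0.559  0.0607 0.0097] k55 [0.5547 0.0779 0.0634] 0.038925
-0.24 [np.float64(0.057), np.float64(0.0548), np.float64(0.049), np.float64(0.0469)] f10u [0.575  0.0653 0.0289] tip [0.5794 0.0596 0.0203] low [0.5602 0.0608 0.0097] k55 [0.5566 0.0782 0.0634] 0.042074999999999994
-0.28 [np.float64(0.0595), np.float64(0.0564), np.float64(0.0477), np.float64(0.0443)] f10u [0.5764 0.0648 0.0289] tip [0.5805 0.059  0.0203] low [0.5614 0.0609 0.0097] k55 [0.5585 0.0784 0.0634] 0.045
```

>>> servo_tool:
  plan:
    - [[0, -0.01, 0, 0, -1], [-0.008, -0.012, 0, 0, -1], [-0.007, -0.013, 0, -0.09, -1], [0, 0, -0.006, -0.09, -0.5], [0, 0, -0.007, 0, 0], [0, 0, 0, 0, 0], [0, 0, 0, 0, 0]]

```text
time_s: 17.7
eef_pos: [0.5425, 0.0199, 0.0231]
eef_rot: [0.019, 0.968, 0.006, 0.249]
wrist_force: [-0.2, -0.3, 0.9]
opening: 0.499
```

```bash
python3 look.py e
python3 - <<'E'
import sys
sys.path.insert(0,'.')
from h import *
c=camera('wrist'); cv2.imwrite('pics/w_e.png',cv2.resize(c['img'],None,fx=1.5,fy=1.5,interpolation=2))
E
```

```text
t 17.7 q [-0.226  0.255  2.182  0.355  0.218  1.004] pos [0.5425 0.0199 0.0231] F [-0.19 -0.35  0.9 ] op 0.499
toolx [0.876 0.021 0.482] tooly [ 0.003 -0.999  0.04 ] toolz [ 0.482 -0.033 -0.875] tilt 28.9 az -4.0
```

View pics/t_e.png

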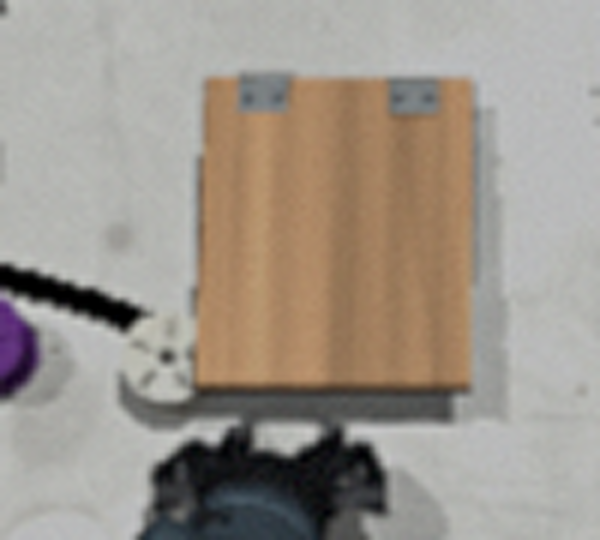

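View pics/s_e.png

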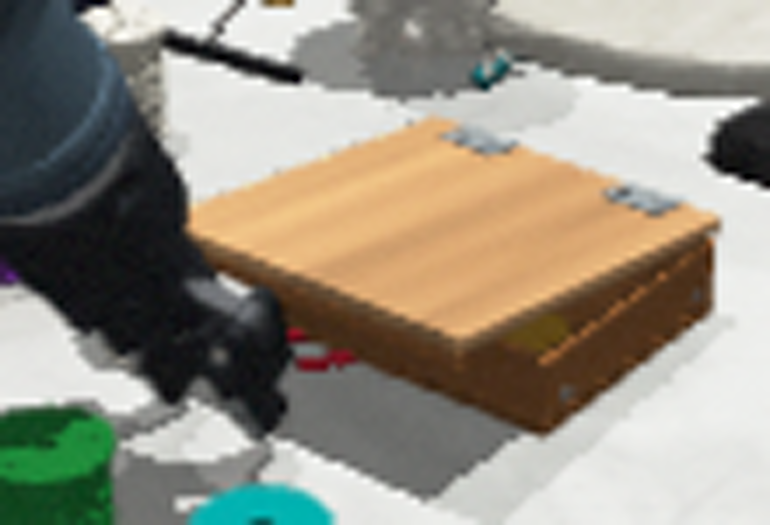

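View pics/w_e.png

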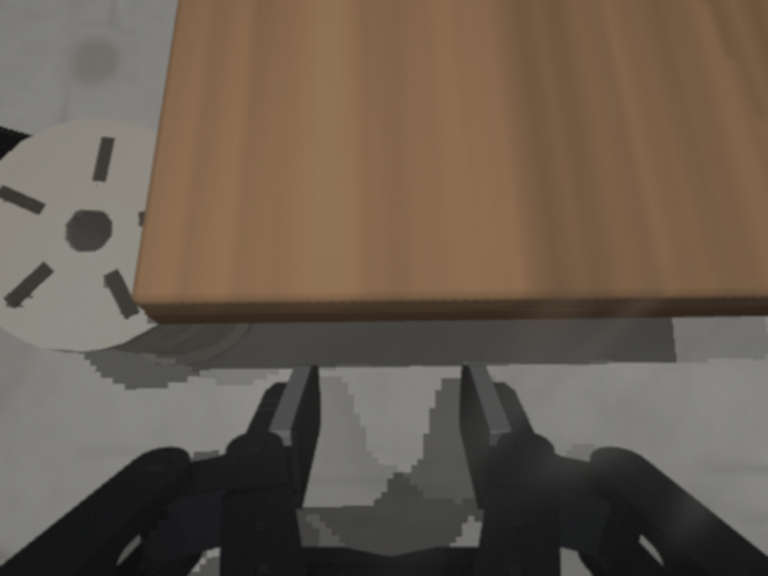

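Run:
```python
from plan import *
import pickle
o,M=st()
w=camera('wrist'); pickle.dump(w,open('w.pkl','wb'))
A=lambda u,v,z: atz(w,u/1.5,v/1.5,z).round(4)
print("spool",A(88,230,.062)); print("lip L",A(158,322,.0635),"lip R",A(760,313,.0635))
print("lip model L",L, "top corner L", A(136,303,.0775), lidpt(p,.195,.08,.009))
# project finger features
for a,x,y in [(.005,.011,-.0215),(.005,.011,.0215),(.015,.011,-.035),(.015,.011,.035)]:
    q=o['eef_pos']+M@np.array([x,y,.014-a]); print(a,y,(proj(w,q)*1.5).round(1))
K,R,t=P(w)
# lateral of features with assumed plane x_tool=.011 : intersect
C,_=ray(w,0,0)
for u,v in [(300,367),(320,367),(262,385),(250,402),(228,440),(140,455),(190,455)]:
    o_,d_=ray(w,u/1.5,v/1.5); q0=M.T@(o_-o['eef_pos']); dd=M.T@d_
    s=(.011-q0[0])/dd[0]; q=q0+dd*s; print((u,v),"tool y",round(q[1]*1e3,1),"a from tip14",round((.014-q[2])*1e3,1))
```

```text
t 17.85 q [-0.226  0.254  2.182  0.353  0.218  1.007] pos [0.5428 0.0196 0.0236] F [-0.38 -0.76  0.55] op 0.496
toolx [0.876 0.02  0.483] tooly [ 0.001 -0.999  0.04 ] toolz [ 0.483 -0.034 -0.875] tilt 29.0 az -4.0
spool [0.5837 0.0875 0.062 ]
lip L [0.5632 0.0699 0.0635] lip R [ 0.5662 -0.0616  0.0635]
lip model L [0.55959146 0.06645493 0.06407203] top corner L [0.5649 0.0686 0.0775] [0.56205186 0.0665007  0.07886879]
0.005 -0.0215 [315.1 363.5]
0.005 0.0215 [461.6 363.7]
0.015 -0.035 [261.  379.5]
0.015 0.035 [515.5 379.9]
(300, 367) tool y -25.6 a from tip14 7.3
(320, 367) tool y -19.8 a from tip14 7.3
(262, 385) tool y -34.0 a from tip14 18.1
(250, 402) tool y -34.9 a from tip14 27.0
(228, 440) tool y -35.6 a from tip14 43.5
(140, 455) tool y -52.6 a from tip14 49.0
(190, 455) tool y -42.0 a from tip14 49.0
```

Run:
```python
from plan import *
o,M=st()
def face(pos,w,ret,dl=0):
    k=[pos+M@np.array([.011,w,.014-ret-s]) for s in np.linspace(0,.09,900)]
    i=min(range(900),key=lambda i:abs(k[i][0]-lipx(k[i][1])-dl))
    return (k[i][2]*1e3).round(1), round(i*.1+ret*1e3,1)
for x in (.564,.566,.568,.57):
    pos=np.array([x,.025,.0235]); print(x,[(face(pos,w,.007,dl)) for dl in (0,.0036) for w in (-.035,-.022,.035)], (pos+M@np.array([.011,-.035,-.004])).round(4),(pos+M@np.array([.011,-.052,-.035])).round(4))
```

```text
t 17.9 q [-0.226  0.254  2.182  0.353  0.218  1.008] pos [0.5428 0.0196 0.0237] F [0.11 0.12 0.99] op 0.5
toolx [0.876 0.02  0.483] tooly [ 0.001 -0.999  0.039] toolz [ 0.483 -0.034 -0.875] tilt 29.0 az -4.0
0.564 [(np.float64(52.7), 42.8), (np.float64(52.7), 42.3), (np.float64(53.1), 40.2), (np.float64(46.1), 35.3), (np.float64(46.2), 34.8), (np.float64(46.6), 32.7)] [0.5717 0.0603 0.0309] [0.5567 0.0784 0.0574]
0.566 [(np.float64(56.3), 46.9), (np.float64(56.3), 46.4), (np.float64(56.7), 44.3), (np.float64(49.8), 39.5), (np.float64(49.8), 39.0), (np.float64(50.3), 36.9)] [0.5737 0.0603 0.0309] [0.5587 0.0784 0.0574]
0.568 [(np.float64(59.8), 51.0), (np.float64(60.0), 50.6), (np.float64(60.3), 48.4), (np.float64(53.4), 43.6), (np.float64(53.4), 43.1), (np.float64(53.8), 41.0)] [0.5757 0.0603 0.0309] [0.5607 0.0784 0.0574]
0.57 [(np.float64(63.5), 55.2), (np.float64(63.6), 54.7), (np.float64(64.0), 52.6), (np.float64(57.0), 47.7), (np.float64(57.1), 47.3), (np.float64(57.4), 45.1)] [0.5777 0.0603 0.0309] [0.5627 0.0784 0.0574]
```

The wrist view shows the half-open fingers level with the lip and the spool upright. I now enter deeper.

>>> servo_tool:
  plan:
    - [[0, -0.004, 0, 0, 0], [0.007, 0, 0, 0, 0], [0.007, 0, 0, 0, 0], [0.006, 0, 0, 0, 0], [0.005, 0, 0, 0, 0], [0, 0, 0, 0, 0]]

```text
time_s: 18.5
eef_pos: [0.5686, 0.0156, 0.0237]
eef_rot: [0.019, 0.968, 0.005, 0.25]
wrist_force: [-0.3, 0.2, 0.4]
opening: 0.5
```

```bash
cat > lookw.py <<'E'
from plan import *
import sys
n=sys.argv[1]
o,M=st()
c=camera('wrist'); cv2.imwrite(f'pics/w_{n}.png',cv2.resize(c['img'],None,fx=1.5,fy=1.5,interpolation=2))
if len(sys.argv)>2:
    c=camera('scene'); big=cv2.resize(c['img'][140:215,180:290],None,fx=7,fy=7,interpolation=2)
    cv2.imwrite(f'pics/s_{n}.png',big)
E
python3 lookw.py f
```

```text
t 18.5 q [-0.221  0.297  2.12   0.317  0.234  1.049] pos [0.5686 0.0156 0.0237] F [-0.34  0.2   0.4 ] op 0.5
toolx [0.875 0.019 0.483] tooly [ 0.    -0.999  0.039] toolz [ 0.484 -0.034 -0.875] tilt 29.0 az -4.1
```

View pics/w_f.png

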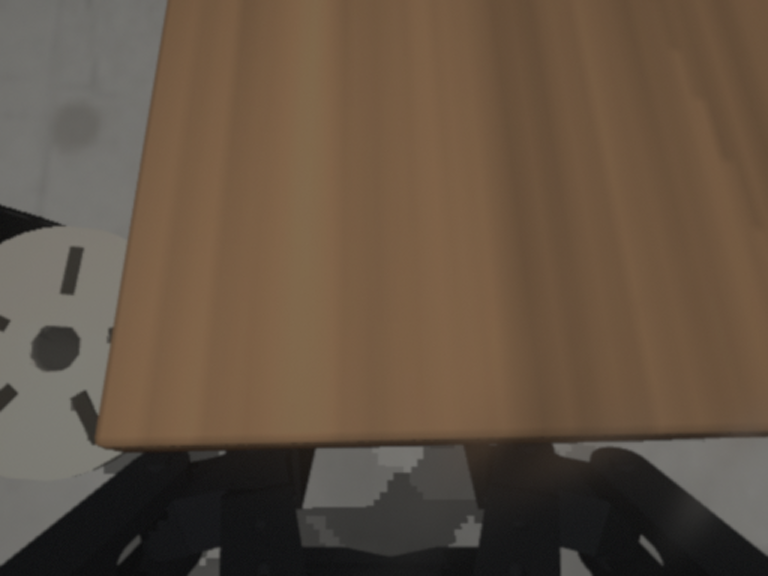

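Run:
```python
from plan import *
o,M=st(); w=camera('wrist')
for u,v in [(110,450),(250,447),(500,443),(700,440)]:
    a=atz(w,u/1.5,v/1.5,.0635)
    o_,d_=ray(w,u/1.5,v/1.5); q0=M.T@(o_-o['eef_pos']); dd=M.T@d_
    s=(.011-q0[0])/dd[0]; q=o_+d_*s
    # gap: face z directly below lip point
    n=M[:,0]; P0=o['eef_pos']+.011*n; zf=P0[2]-(n[0]*(a[0]-P0[0])+n[1]*(a[1]-P0[1]))/n[2]
    print((u,v),"lip",a.round(4),"face z below lip",round(zf*1e3,1))
print("spool",atz(w,56/1.5,348/1.5,.062).round(4))
```

```text
t 18.55 q [-0.221  0.297  2.121  0.318  0.234  1.048] pos [0.568  0.0158 0.0235] F [ 0.09  1.29 -0.11] op 0.498
toolx [0.876 0.019 0.483] tooly [ 0.    -0.999  0.039] toolz [ 0.483 -0.034 -0.875] tilt 29.0 az -4.1
(110, 450) lip [0.5624 0.0732 0.0635] face z below lip 54.2
(250, 447) lip [0.5629 0.0454 0.0635] face z below lip 54.3
(500, 443) lip [ 0.5636 -0.006   0.0635] face z below lip 55.2
(700, 440) lip [ 0.5641 -0.0486  0.0635] face z below lip 55.9
spool [0.5829 0.0872 0.062 ]
```

>>> servo_tool:
  plan:
    - [[0.0005, 0.004, 0, 0, 0], [0, 0.004, 0, 0, 0], [0, 0.004, 0, 0, 0], [0, 0.003, 0, 0, 0], [0, 0.002, 0, 0, 0], [0, 0, 0, 0, 0]]

```text
time_s: 19.2
eef_pos: [0.5681, 0.0331, 0.0235]
eef_rot: [0.019, 0.968, 0.005, 0.249]
wrist_force: [-0.4, -0.7, -1.4]
opening: 0.501
```

```bash
python3 lookw.py g; python3 look.py g
```

```text
t 19.2 q [-0.179  0.299  2.117  0.235  0.228  1.166] pos [0.5681 0.0331 0.0235] F [-0.36 -0.73 -1.41] op 0.501
toolx [0.876 0.019 0.482] tooly [ 0.001 -0.999  0.039] toolz [ 0.483 -0.034 -0.875] tilt 29.0 az -4.0
t 19.25 q [-0.18   0.299  2.117  0.235  0.228  1.165] pos [0.5682 0.0329 0.0236] F [ 0.04  0.86 -0.95] op 0.502
toolx [0.876 0.019 0.483] tooly [ 0.    -0.999  0.039] toolz [ 0.483 -0.034 -0.875] tilt 29.0 az -4.0
```

View pics/w_g.png

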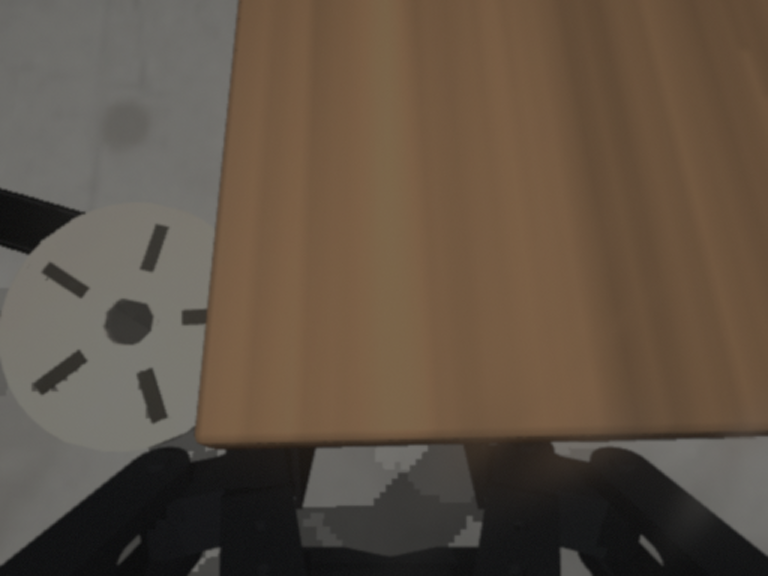

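View pics/t_g.png

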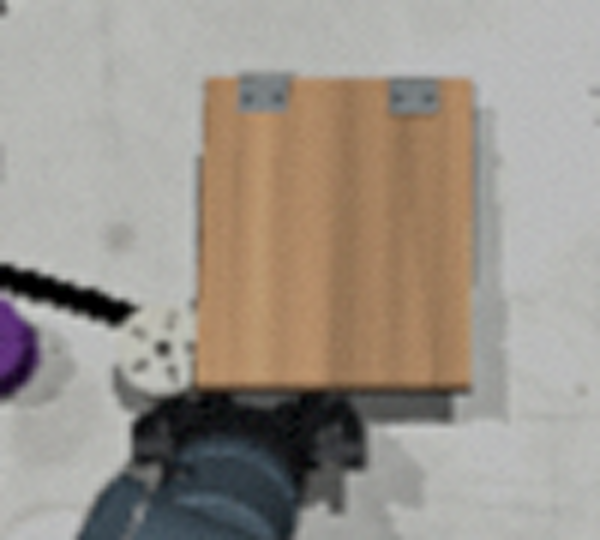

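>>> servo_tool:
  plan:
    - [[0, 0.003, 0, 0, 0], [0, 0.003, 0, 0, 0], [0, 0.003, 0, 0, 0], [0, 0, 0, 0, 0]]

```text
time_s: 19.75
eef_pos: [0.5681, 0.0421, 0.0236]
eef_rot: [0.019, 0.968, 0.005, 0.249]
wrist_force: [0.2, -0.7, 0.4]
opening: 0.5
```

```bash
python3 lookw.py i; python3 look.py i
python3 - <<'E'
import cv2,numpy as np
a=cv2.imread('pics/s_g.png');b=cv2.imread('pics/s_i.png')
cv2.imwrite('pics/cmp_i.png',cv2.resize(np.vstack([a[80:480],b[80:480]]),None,fx=.74,fy=.74))
E
```

```text
t 19.75 q [-0.157  0.301  2.115  0.189  0.226  1.23 ] pos [0.5681 0.0421 0.0236] F [ 0.16 -0.69  0.41] op 0.5
toolx [0.876 0.019 0.483] tooly [ 0.001 -0.999  0.039] toolz [ 0.483 -0.034 -0.875] tilt 29.0 az -4.0
t 19.8 q [-0.158  0.301  2.115  0.189  0.226  1.229] pos [0.5681 0.042  0.0235] F [0.25 0.71 0.16] op 0.496
toolx [0.876 0.019 0.483] tooly [ 0.001 -0.999  0.039] toolz [ 0.483 -0.034 -0.875] tilt 29.0 az -4.0
```

View pics/w_i.png

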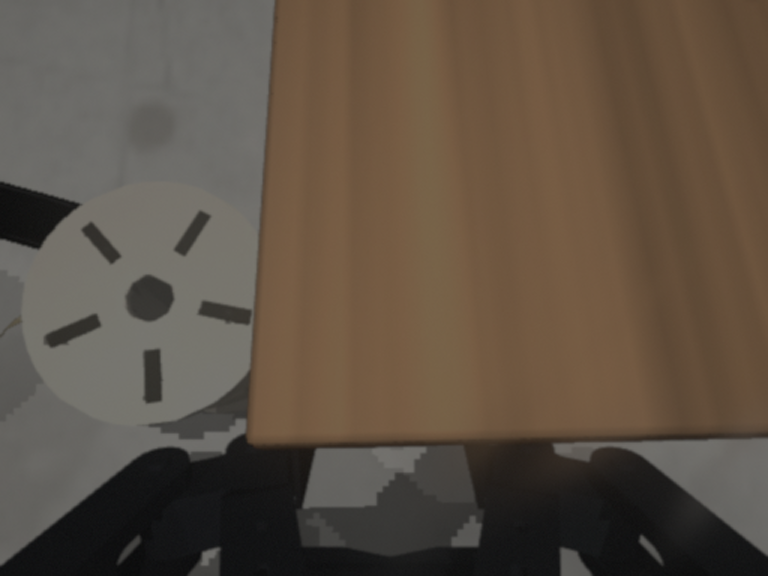

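View pics/cmp_i.png

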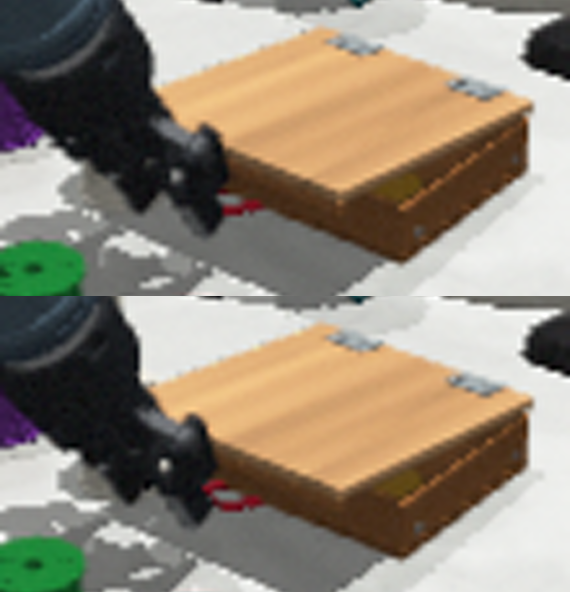

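Run:
```python
from plan import *
o,M=st(); w=camera('wrist'); s=camera('scene')
sp=atz(w,100,298/1.5,.062); print("spool",sp.round(4))
for a in(.017,.03,.045):
  q=o['eef_pos']+M@np.array([.011,-.035,.014-a]); print("finger",q.round(4), "dist",np.hypot(*(q-sp)[:2]).round(4))
q=o['eef_pos']+M@np.array([.011,-.052,.014-.049]); print("kn",q.round(4),np.hypot(*(q-sp)[:2]).round(4))
# lid angle from scene right edge: front right top corner
for ang in (.10,.12,.14,.15,.1648):
    pp=p.copy(); pp[3]=ang; print(ang,[proj(s,lidpt(pp,.195,-.08,h)).round(1) for h in(.009,-.006)], lidpt(pp,.195,0,-.006)[2].round(4), proj(w,lidpt(pp,.195,.08,.009))*1.5)
cv2.imwrite('pics/fr_now.png',cv2.resize(s['img'][165:205,225:290],None,fx=12,fy=12,interpolation=2))
a=cv2.imread('pics/scene_b.png'); cv2.imwrite('pics/fr_0.png',cv2.resize(a[165:205,225:290],None,fx=12,fy=12,interpolation=2))
cv2.imwrite('pics/fr_cmp.png',cv2.resize(np.vstack([cv2.imread('pics/fr_0.png'),cv2.imread('pics/fr_now.png')]),None,fx=.62,fy=.62))
```

```text
t 19.9 q [-0.158  0.301  2.115  0.189  0.226  1.229] pos [0.5681 0.0418 0.0235] F [1.02 0.06 0.24] op 0.501
toolx [0.876 0.019 0.483] tooly [ 0.    -0.999  0.039] toolz [ 0.483 -0.034 -0.875] tilt 29.0 az -4.1
spool [0.5939 0.0948 0.062 ]
finger [0.5763 0.0771 0.0301] dist 0.0249
finger [0.57   0.0776 0.0415] dist 0.0294
finger [0.5628 0.0781 0.0546] dist 0.0353
kn [0.5609 0.0952 0.0574] 0.033
0.1 [array([245.7, 192.9]), array([245.3, 197.7])] 0.0515 [271.14969843 465.5554692 ]
0.12 [array([245.8, 191.6]), array([245.4, 196.5])] 0.0554 [267.48414174 465.1002876 ]
0.14 [array([246. , 190.3]), array([245.5, 195.2])] 0.0593 [263.56119368 464.15941385]
0.15 [array([246.1, 189.7]), array([245.5, 194.6])] 0.0612 [261.49534165 463.48934608]
0.1648 [array([246.2, 188.7]), array([245.6, 193.7])] 0.0641 [258.3006558  462.23207195]
```

View pics/fr_cmp.png

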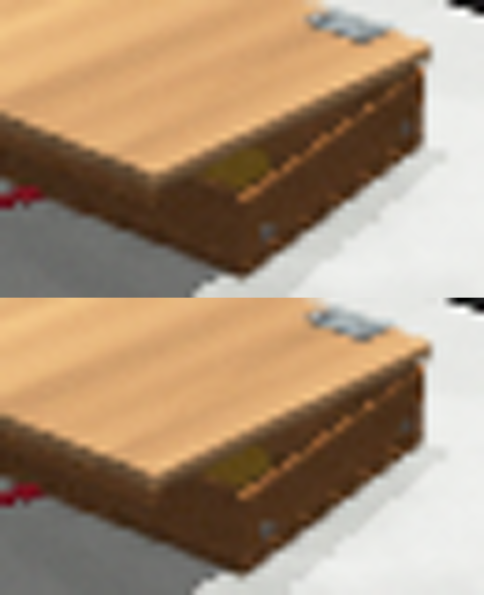

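>>> servo_tool:
  plan:
    - [[0, 0.003, 0, 0, 0], [0, 0.003, 0, 0, 0], [0, 0.002, 0, 0, 0], [0, 0, 0, 0, 0]]

```text
time_s: 20.4
eef_pos: [0.5674, 0.0502, 0.023]
eef_rot: [0.019, 0.968, 0.005, 0.249]
wrist_force: [-2.2, 1.2, -1.5]
opening: 0.5
```

```bash
cat > flow.py <<'E'
from plan import *
import sys
c=camera('scene'); a=cv2.imread('pics/scene_b.png',0); b=cv2.cvtColor(c['img'],cv2.COLOR_BGR2GRAY)
pts=np.array([[[230.5,182.5]],[[245.5,189.5]],[[251,187]],[[238,186]],[[232,180]],[[256,184]],[[255,201]],[[265,195]]],np.float32)
n,s,e=cv2.calcOpticalFlowPyrLK(a,b,pts,None,winSize=(9,9),maxLevel=1)
print("flow",(n-pts)[:,0].round(2).tolist())
E
python3 lookw.py j; python3 flow.py
```

```text
t 20.4 q [-0.138  0.303  2.113  0.147  0.225  1.287] pos [0.5674 0.0502 0.023 ] F [-2.21  1.17 -1.52] op 0.5
toolx [0.876 0.019 0.481] tooly [ 0.001 -0.999  0.039] toolz [ 0.482 -0.034 -0.876] tilt 28.9 az -4.0
flow [[-0.6700000166893005, 1.1299999952316284], [-0.25999999046325684, 1.3300000429153442], [0.8299999833106995, 0.6399999856948853], [-0.5299999713897705, 1.2400000095367432], [-0.5699999928474426, 1.190000057220459], [-0.2199999988079071, 0.9599999785423279], [-0.019999999552965164, -0.0], [0.03999999910593033, -0.05000000074505806]]
```

View pics/w_j.png

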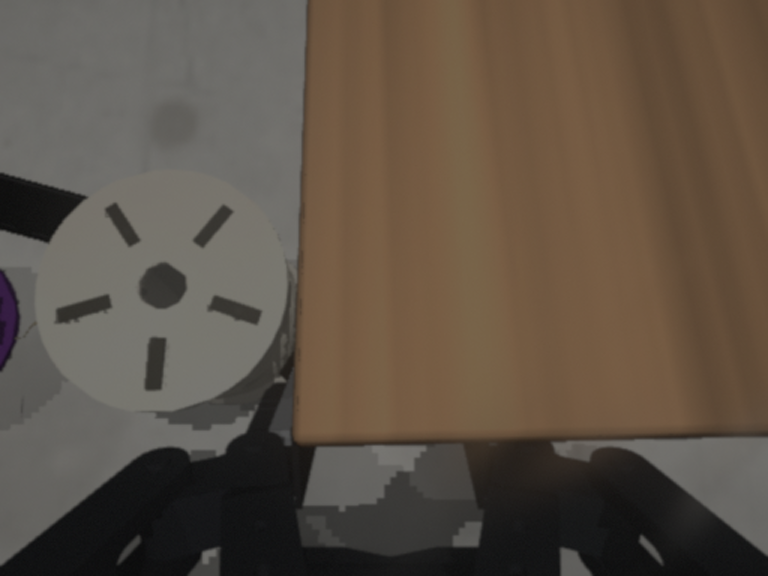

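The lid has dropped about 4 mm onto the fingers (corner flow 1.3 px, lid weight shows in the force), and the spool stands upright clear of it. I ease the fingers right, away from the spool, then lower.

>>> servo_tool:
  plan:
    - [[0, -0.004, 0, 0, 0], [0, -0.005, 0, 0, 0], [0, -0.005, 0, 0, 0], [0, -0.003, -0.001, 0, 0], [0, 0, -0.002, 0, 0], [0, 0, -0.002, 0, 0], [0, 0, -0.002, 0, 0], [0, 0, -0.001, 0, 0]]

```text
time_s: 21.3
eef_pos: [0.5679, 0.0327, 0.0151]
eef_rot: [0.019, 0.968, 0.005, 0.249]
wrist_force: [-6.7, -1.0, 3.5]
opening: 0.501
```

```bash
python3 lookw.py k; python3 flow.py
```

```text
t 21.3 q [-0.18   0.32   2.116  0.256  0.209  1.143] pos [0.5679 0.0327 0.0151] F [-6.72 -0.96  3.46] op 0.501
toolx [0.876 0.019 0.482] tooly [-0.    -0.999  0.039] toolz [ 0.482 -0.034 -0.875] tilt 28.9 az -4.1
flow [[109.11000061035156, -53.150001525878906], [-0.7099999785423279, 3.4800000190734863], [2.059999942779541, 1.7200000286102295], [-0.8999999761581421, 3.359999895095825], [-1.090000033378601, 3.2699999809265137], [1.8600000143051147, 1.3899999856948853], [-0.019999999552965164, 0.0], [0.03999999910593033, -0.05999999865889549]]
```

View pics/w_k.png

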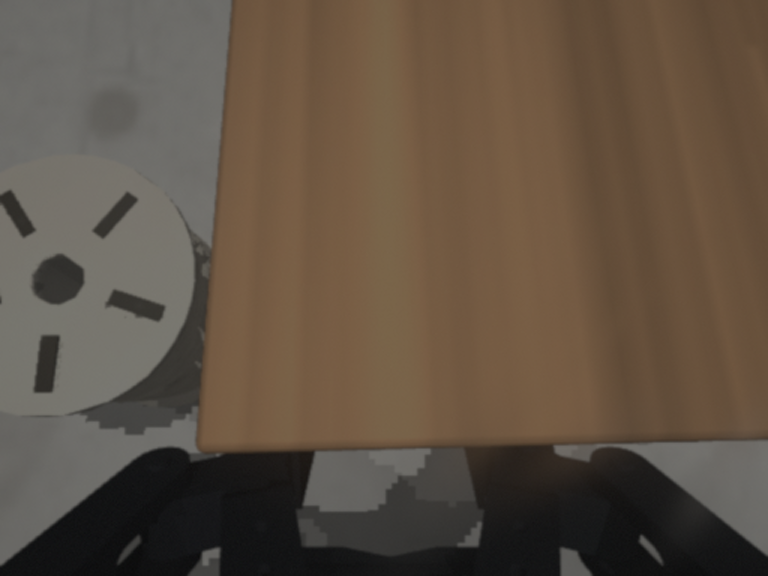

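>>> servo_tool:
  plan:
    - [[-0.001, 0, 0.001, 0, 0], [-0.001, 0, 0, 0, 0], [-0.001, 0, 0, 0, 0], [-0.001, 0, 0, 0, 0]]

```text
time_s: 21.8
eef_pos: [0.5643, 0.0327, 0.0167]
eef_rot: [0.019, 0.968, 0.005, 0.249]
wrist_force: [-1.6, -0.2, -1.3]
opening: 0.502
```

```bash
python3 lookw.py l s; python3 flow.py
```

```text
t 21.8 q [-0.182  0.311  2.126  0.261  0.209  1.137] pos [0.5643 0.0327 0.0167] F [-1.64 -0.2  -1.31] op 0.502
toolx [0.875 0.019 0.483] tooly [ 0.    -0.999  0.039] toolz [ 0.483 -0.034 -0.875] tilt 29.0 az -4.1
flow [[64.08000183105469, -94.58999633789062], [-1.0099999904632568, 6.610000133514404], [4.809999942779541, 2.4200000762939453], [-1.6799999475479126, 6.309999942779541], [-1.600000023841858, 6.21999979019165], [-17.059999465942383, 63.86000061035156], [0.36000001430511475, 0.09000000357627869], [0.05999999865889549, -0.07999999821186066]]
```

View pics/s_l.png

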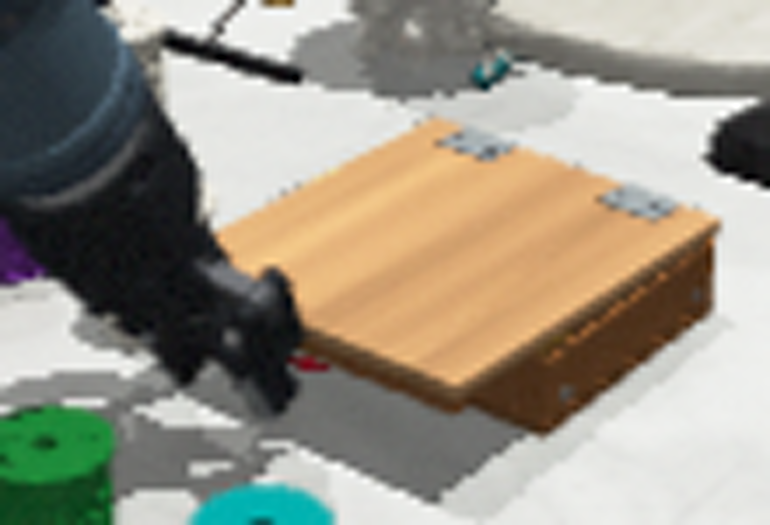

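The lid is coming down on the fingers, now at about 0.06 rad. I keep withdrawing slowly.

>>> servo_tool:
  plan:
    - [[-0.001, 0, 0, 0, 0], [-0.001, 0, 0, 0, 0], [-0.001, 0, 0, 0, 0], [-0.0008, 0, 0, 0, 0], [-0.0007, 0, 0, 0, 0], [0, 0, 0, 0, 0]]

```text
time_s: 22.55
eef_pos: [0.5595, 0.0327, 0.0165]
eef_rot: [0.019, 0.968, 0.005, 0.249]
wrist_force: [-0.8, 0.5, -1.1]
opening: 0.496
```

```bash
python3 lookw.py m s; python3 flow.py
```

```text
t 22.55 q [-0.184  0.303  2.137  0.27   0.206  1.126] pos [0.5595 0.0327 0.0165] F [-0.83  0.53 -1.1 ] op 0.496
toolx [0.876 0.019 0.482] tooly [-0.    -0.999  0.039] toolz [ 0.483 -0.034 -0.875] tilt 28.9 az -4.1
flow [[-35.04999923706055, 76.55999755859375], [-1.0700000524520874, 9.020000457763672], [-163.3000030517578, 61.27000045776367], [-1.1699999570846558, 8.90999984741211], [-8.020000457763672, 4.389999866485596], [-4.690000057220459, 70.13999938964844], [0.3499999940395355, 0.10000000149011612], [0.07000000029802322, -0.07999999821186066]]
```

View pics/s_m.png

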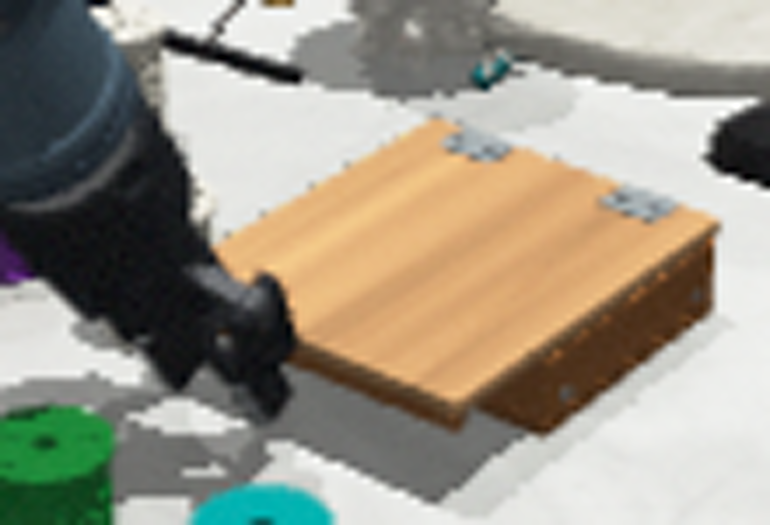

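>>> servo_tool:
  plan:
    - [[-0.0008, 0, 0, 0, 0], [-0.0008, 0, 0, 0, 0], [-0.0008, 0, 0, 0, 0], [-0.0008, 0, 0, 0, 0], [-0.0008, 0, 0, 0, 0], [-0.0008, 0, 0, 0, 0], [0, 0, 0, 0, 0]]

```text
time_s: 23.4
eef_pos: [0.5548, 0.0326, 0.0166]
eef_rot: [0.019, 0.968, 0.005, 0.249]
wrist_force: [-0.9, -0.1, -0.3]
opening: 0.502
```

```bash
python3 lookw.py n s; python3 flow.py
python3 - <<'E'
import sys; sys.path.insert(0,'.')
from plan import *
for a in (0,.01,.02,.03): 
    pp=p.copy(); pp[3]=a; print(a,(proj(S,lidpt(pp,.195,-.08,.009))-proj(S,lidpt(p,.195,-.08,.009))).round(2))
E
```

```text
t 23.4 q [-0.186  0.295  2.149  0.28   0.202  1.114] pos [0.5548 0.0326 0.0166] F [-0.92 -0.14 -0.34] op 0.502
toolx [0.876 0.019 0.483] tooly [-0.    -0.999  0.039] toolz [ 0.483 -0.034 -0.875] tilt 29.0 az -4.1
flow [[-50.95000076293945, 83.08999633789062], [-1.090000033378601, 9.829999923706055], [-177.91000366210938, 68.79000091552734], [-1.2999999523162842, 9.649999618530273], [-2.180000066757202, 9.170000076293945], [-49.040000915527344, 55.0099983215332], [0.5, 0.10000000149011612], [0.07999999821186066, -0.09000000357627869]]
0 [-0.94 10.43]
0.01 [-0.92  9.82]
0.02 [-0.89  9.21]
0.03 [-0.86  8.6 ]
```

View pics/s_n.png

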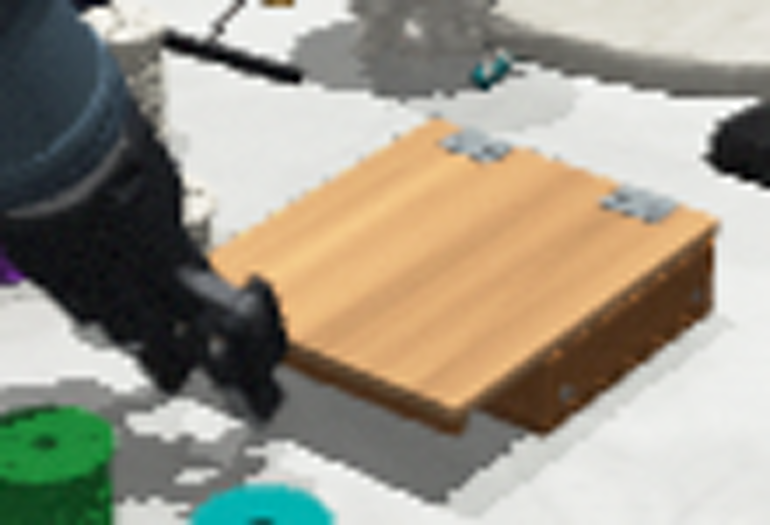

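View pics/w_n.png

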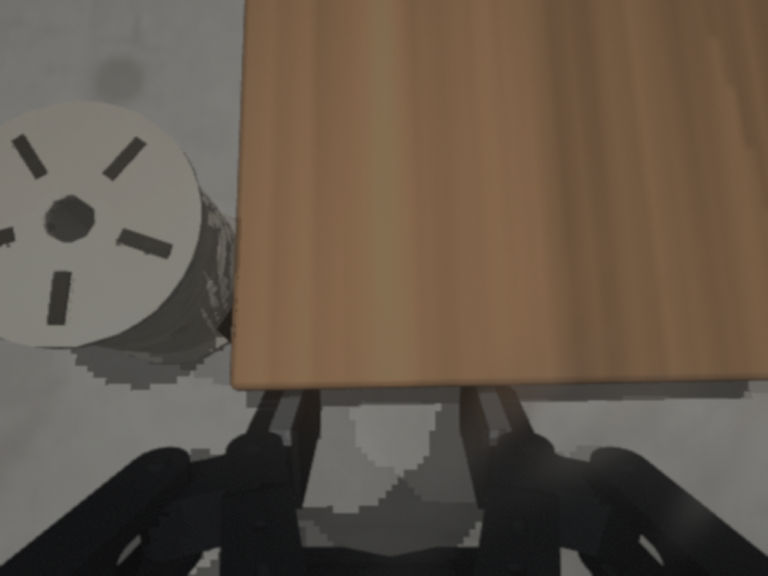

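The last 4.7 mm of withdrawal barely moved the lid, so it is resting on the tray. I draw clear: slowly first, then faster, then up.

>>> servo_tool:
  plan:
    - [[-0.002, 0, 0, 0, 0], [-0.002, 0, 0, 0, 0], [-0.003, 0, 0, 0, 0], [-0.005, 0, 0, 0, 0], [-0.01, 0, 0, 0, 0], [-0.01, 0, 0.01, 0, 0], [-0.01, 0, 0.03, 0, 0], [-0.01, 0, 0.04, 0, 0]]

```text
time_s: 24.35
eef_pos: [0.4996, 0.033, 0.0947]
eef_rot: [0.019, 0.969, 0.005, 0.246]
wrist_force: [0.4, -0.2, 1.1]
opening: 0.495
```

>>> servo_tool:
  plan:
    - [[-0.01, 0, 0.045, 0, 0], [-0.01, 0, 0.045, 0, 0], [-0.01, 0, 0.045, 0, 0], [-0.01, 0, 0.045, 0, 0], [-0.01, 0, 0.045, 0, 0], [0, 0, 0, 0, 0]]

```text
time_s: 24.95
eef_pos: [0.4544, 0.0325, 0.3294]
eef_rot: [0.02, 0.967, 0.006, 0.256]
wrist_force: [1.3, -0.6, 0.3]
opening: 0.501
```

```bash
python3 flow.py
python3 - <<'E'
import sys; sys.path.insert(0,'.')
from plan import *
st()
c=camera('scene'); cv2.imwrite('pics/s_z.png',cv2.resize(c['img'][130:290,110:430],None,fx=2.5,fy=2.5,interpolation=2))
c=camera('top'); cv2.imwrite('pics/t_z.png',cv2.resize(c['img'][110:270,120:420],None,fx=2.6,fy=2.6,interpolation=2))
E
```

```text
flow [[-54.68000030517578, 89.5199966430664], [-1.0800000429153442, 9.829999923706055], [-170.80999755859375, 67.91999816894531], [-1.2599999904632568, 9.670000076293945], [-2.190000057220459, 9.1899995803833], [-77.04000091552734, 42.66999816894531], [0.5099999904632568, 0.09000000357627869], [0.07000000029802322, -0.09000000357627869]]
t 25.0 q [-0.252 -0.549  2.141  0.102  1.046  1.28 ] pos [0.4535 0.0326 0.3255] F [ 0.13  0.22 -1.05] op 0.502
toolx [0.872 0.02  0.489] tooly [ 0.    -0.999  0.041] toolz [ 0.49  -0.035 -0.871] tilt 29.4 az -4.1
```

View pics/s_z.png

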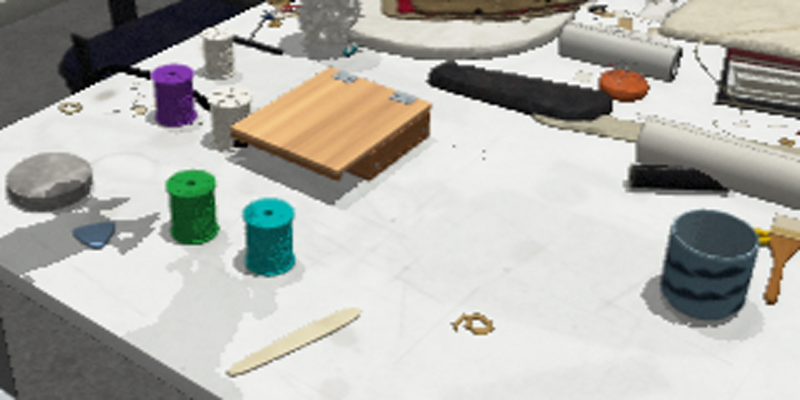

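View pics/t_z.png

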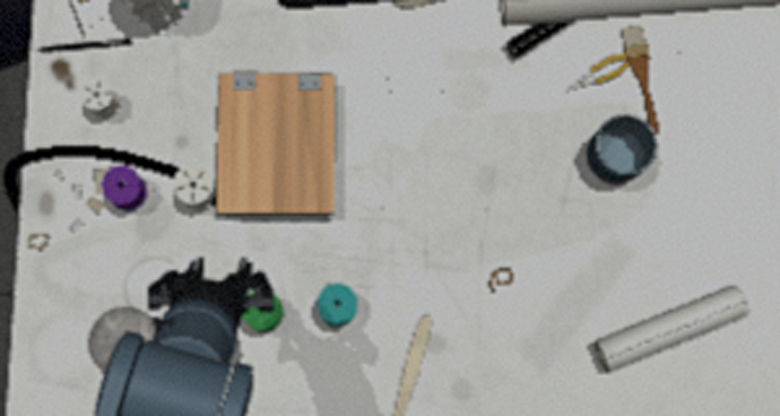

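The lid is level (9.83 px of corner shift, the same before and after the fingers left). The white spool stands upright beside the case at top (193,188), and everything else is where it was. I'm handing in.

```bash
python3 -c "
from bench import *
print(hand_in())"
```

```text
the job is handed in; nothing more can be done
None
```

The lid is shut and the white spool stands upright on the bench to the left of the case. I handed the job in at about 25 s of the 40 s; no verdict was reported.

**Tilting the finger:** The moves have no tilt command. I got a 29° slant by pressing the arm against its reach limit in free air, and the tilt stayed afterwards.

**Pushing the spool:** I pushed the spool left with closed fingers. It drifted about 15 mm deeper and caught at the lid's corner. I backed off, opened the gripper halfway, went in lower and deeper, and pushed it clear with the left finger.

**Letting the lid down:** The lid dropped about 4 mm onto the fingers. I lowered it to shut by moving the tool down and then drawing the fingers out slowly.

**Last checks:**
- **Lid:** it did not move when the fingers left it. Its corner had shifted 9.8 px, against 10.4 px predicted for fully shut, which is within the error of my fit.
- **Other things:** the mug, slender spool and coloured look-alikes looked untouched. The tin looked unmoved in the scene view, but the arm partly hid it in the last top view.

**What was not ideal:**
- **Two fingers:** with the gripper half open, the lid probably rested on both fingers, not only the one that pushed.
- **Force:** it read about 7 N for a moment while lowering, probably because a fingertip brushed the bench.
- **Cameras:** the wrist camera and the other two cameras disagreed by about 3.5 mm on where the lip was. I worked to the average.

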